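# Put away the parts of a stripped roller-lapping jig

### The arm

A 7-joint arm with a two-finger parallel gripper is mounted at the origin on the work surface. World frame = base frame: x ahead of the robot, y to its left, z up, the work surface at z = 0. Lengths are in m, angles in rad, forces in N, time in s.
With the tool pointing down it reaches from about 0.4 to 0.85 m from the base axis. Payload 4.5 kg.
Tool frame: the origin (TCP) lies between the finger pads; the fingertips stand 17 mm ahead of it and the grasp point (between the pads) lies 2 mm behind it; y points along the fingers, z is the direction in which the jaws open and shut, and the axes are right-handed (so a half turn about y gives the same grasp; the last joint's range is limited). The gripper opens to 88 mm and grips with 3 to 60 N. Pads are 18 mm wide; open, the fingers measure 123 mm over their backs; the gripper's body (75 mm by 187 mm) begins 45 mm behind the grasp point.
Start: joints at [-1.306, 0.689, -0.195, 1.565, 0.157, 0.902, -0.215], TCP at [0.143, 0.608, 0.256] pointing down, gripper open.
Joint ranges: [-3.01, 3.01], [-0.46, 2.08], [-1.47, 1.51], [0.13, 2.56], [-1, 4.14], [0.04, 2.09], [-2.66, 2.66]. Speed limits (rad/s): [2.57, 2.57, 3.14, 3.14, 3.14, 3.14, 3.14].

### API

Orientations are given as [roll, pitch, yaw] about the fixed x, y, z axes, in that order (R = Rz(yaw) Ry(pitch) Rx(roll)).
In Python, from cell import r gives the robot as it stands.
- The arm moves only by the shell command python3 -m handwheel 'ROWS' [OPENING]. ROWS is JSON, a list of rows, each a list of 6 numbers: the shift along the tool's x, y, z in m, then the turn, a rotation vector about the tool's x, y, z in degrees. A call has 1 to 10 rows; each row shifts and turns the commanded pose from where the row before left it, along the tool's axes as they then stand; what a row does not reach is not made up. A row lasts 1/8 s, in which the tool goes at most 62.5 mm and 10.7 degrees, less where a joint would pass 70% of its speed; a pose out of reach is approached as far as the arm can. A call is refused whole if a number of a shift passes 0.0625 or a number of a turn 10.7, either way. A call with a gripper value outside its range is refused whole. OPENING is the gripper command: -1 is fully open, 1 is shut, values between are in proportion, set as the call begins (- or left out, the last holds). The fingers move at their own pace and stop on an object; the grip force is fixed at half the most. Time passes only in rows, so rows that do not move let the fingers close. It gives the time, the measured TCP pose, the force and the opening at its end, in the units of the state.
- r.get_obs(): the state, without advancing time (a new reading comes with each control period).
- r.get_image(name): name is "scene" or "top" or "wrist"; returns a dict with "color" (384x512x3 uint8, red, green, blue), "fx", "fy", "cx", "cy" (pixels), "R" (3x3) and "t" (3): a world point X has camera coordinates R X + t. Camera axes: x right, y down, z forward; pixel columns grow to the right and rows downward; lengths in m; the calibration is good to about 2 mm. A picture is of the moment at which its call begins. There is no depth.
- r.job_done(): hands the job in, once; it reports no verdict.
Trained networks look in a picture, given as the dict that the camera call returned (one of the last four; its "shot" number tells which), for a name from the list of things; names that differ only in an ending like _2 or _b are one class to them, and where a whole thing is asked for, a point or a joint stands for the part that bears it (a point fixed in the world has none). Each returns a list of dicts, best first, with "confidence" (0 to 1); they miss things now and then, are a little off and sometimes report something else, mostly with a low value. They report only what shows in the picture. A call takes as long as a camera call.
- r.find_in(picture, target): "at" ([column, row] in pixels, amid what is visible of it).
The state is a dict: "time_s": time; "joints": joint angles; "qd": joint speeds; "effort": joint torques, N m; "eef_pos": TCP position; "tcp_rot": TCP orientation; "wrist_force": force on the tool from outside, world axes, zero at the start; "moment": the same for the moment, N m; "width": finger opening in m.
Only numpy, scipy, OpenCV 4.12 (cv2) and the standard library are available. Lean on these libraries where they do the work, as an engineer would, in place of code of your own. Each camera call takes 0.05 s, during which the arm holds its last target. There are 200 camera calls.

### The job

A roller-lapping jig has been stripped; put its parts away. First shut the corral's gate fully so that nothing can roll out, then crank the enamel mug over until all the rollers in it have dropped into the corral, and crank it back fully upright. Thread every brass spacer that lies on the bench onto the upright spindle, in order of size with the widest at the bottom and the narrowest on top, leave the gate shut and leave everything else on the bench where it is.

Things in the scene. Friction and masses are not known exactly. Their poses are not given: they have to be found in the camera images.
- corral: Parts corral: a fixed, grey sheet-metal tray on the bench, open on top, outside 208 mm (its x) by 178 mm (its y), walls 40 mm high and 4 mm thick, floor 6 mm thick. Origin: centre of its underside, on the bench. x points from the gate side (the -x wall, nearest the robot) to the mug side; z up. Inside it reaches from -100 to +100 mm in x and -85 to +85 mm in y. Two 122 mm high posts in it (at x = 45, y = -44.5 and +44.5 mm) carry the tipping mug.
- gate (a joint): The corral's hinged steel gate, a 102 mm wide, 36 mm high leaf filling the gap in the middle of the -x wall; it swings outward (towards -x of the corral) about a vertical hinge at the gap's -y end. 0 = fully shut (a stop), 1.5 rad = wide open; stiff hinge (0.12 N m), stays where it is left.
- gate_post (a point): Grip post of the gate: upright round pin 12 mm across standing from z = 34 to 74 mm on top of the gate leaf, 80 mm from the hinge. This point is on its axis at z = 56 mm.
- gate_hinge (a point): Point on the gate's vertical hinge axis, at z = 52 mm. Seen from above, closing the gate turns the post clockwise about it.
- mug (a joint): Tipping of the white enamel mug (68 mm across at the rim, 80 mm high, walls 4 mm) that hangs on trunnions 110 mm above the bench over the mug-side half of the corral. 0 = upright (a stop), 2.25 rad = tipped as far as it goes (a stop), mouth down towards the gate side. Stiff (0.22 N m): it stays where it is left. The crank on its -y side turns with it. Empties well from about 2 rad on.
- crank_axis (a point): Point on the mug's level tipping axis (which runs along the corral's y), 110 mm above the bench, close beside the crank grip in y (2 mm off).
- crank_grip (a point): Centre of the crank's grip: a freely spinning rubber sleeve 14 mm across and 50 mm long, lying level along the corral's y, 70 mm from the tipping axis. With the mug upright it stands 62 mm to the +x side of the axis and 32 mm above it; tipping the mug carries it up, over and down to the -x (gate) side. It can be pinched from above across the sleeve.
- spindle: Fixed steel spindle: round base 72 mm across and 12 mm thick, with an upright pin 12 mm across whose tapered tip ends 88 mm above the bench (the taper is the last 10 mm). Origin: on the pin's axis at bench height; z up.
- spindle_seat (a point): On the spindle's axis, at the base's upper face, 12 mm above the bench: the lowest spacer rests here.
- spacer60_mid (a point): Centre (half-way up) of the flat brass spacer ring of 60 mm outer diameter; bore 17 mm, 12 mm thick, z along its axis; it starts lying flat on the bench. May be absent.
- spacer52_mid (a point): Centre (half-way up) of the flat brass spacer ring of 52 mm outer diameter; bore 17 mm, 12 mm thick, z along its axis; it starts lying flat on the bench. May be absent.
- spacer44_mid (a point): Centre (half-way up) of the flat brass spacer ring of 44 mm outer diameter; bore 17 mm, 12 mm thick, z along its axis; it starts lying flat on the bench. May be absent.
- spacer36_mid (a point): Centre (half-way up) of the flat brass spacer ring of 36 mm outer diameter; bore 17 mm, 12 mm thick, z along its axis; it starts lying flat on the bench. May be absent.
- spacer28_mid (a point): Centre (half-way up) of the flat brass spacer ring of 28 mm outer diameter; bore 17 mm, 12 mm thick, z along its axis; it starts lying flat on the bench. May be absent.
- roller1_mid (a point): Centre of a nickel-plated roller, a plain cylinder 14 mm across and 20 mm long (z along it), at the start in the mug. May be absent.
- roller2_mid (a point): Centre of a nickel-plated roller, a plain cylinder 14 mm across and 20 mm long (z along it), at the start in the mug. May be absent.
- roller3_mid (a point): Centre of a nickel-plated roller, a plain cylinder 14 mm across and 20 mm long (z along it), at the start in the mug. May be absent.
- roller4_mid (a point): Centre of a nickel-plated roller, a plain cylinder 14 mm across and 20 mm long (z along it), at the start in the mug. May be absent.
- bell_key: Bystander, to be left alone: tarnished brass bell key lying flat, some 95 mm long; origin at its middle, underside.
- pusher: Bystander, to be left alone: rubber-tipped steel pusher lying flat, some 195 mm long; origin near its middle, underside.
- key_oil: Bystander, to be left alone: small amber oil bottle, 44 mm across, 100 mm high; origin under its centre.
- driver: Bystander, to be left alone: screwdriver lying flat; origin near its middle, underside.
- hook_cup: Bystander, to be left alone: white cup of spring hooks, 72 mm across, some 145 mm high; origin under its centre.

How it is judged:
On the way, in this order (a step that is already met when the one before it is completed fails the run):
1. the corral's gate is shut (value of joint gate below 0.1 rad), for 0.2 s.
2. the mug is tipped over (past 1.6 rad) with the gate shut and every roller is in the corral (value of joint gate below 0.1 rad and value of joint mug above 1.6 rad and x of roller1_mid in the frame of corral between -0.1 and 0.1 m and y of roller1_mid in the frame of corral between -0.085 and 0.085 m and z of each of roller1_mid, roller2_mid, roller3_mid, roller4_mid in the frame of corral below 0.045 m and x of roller2_mid in the frame of corral between -0.1 and 0.1 m and y of roller2_mid in the frame of corral between -0.085 and 0.085 m and x of roller3_mid in the frame of corral between -0.1 and 0.1 m and y of roller3_mid in the frame of corral between -0.085 and 0.085 m and x of roller4_mid in the frame of corral between -0.1 and 0.1 m and y of roller4_mid in the frame of corral between -0.085 and 0.085 m), for 0.2 s.
3. the mug stands upright again (value of joint mug below 0.1 rad), for 0.2 s.
At the end, for the whole second after the job is handed in: Gate shut and mug upright (each within 0.1 rad), every roller on the floor of the corral; every spacer present lies flat and at rest on the spindle (centre within 4.5 mm of its axis), each smaller one above all larger ones (value of joint each of gate, mug below 0.1 rad and x of roller1_mid in the frame of corral between -0.1 and 0.1 m and y of roller1_mid in the frame of corral between -0.085 and 0.085 m and z of each of roller1_mid, roller2_mid, roller3_mid, roller4_mid in the frame of corral below 0.045 m and x of roller2_mid in the frame of corral between -0.1 and 0.1 m and y of roller2_mid in the frame of corral between -0.085 and 0.085 m and x of roller3_mid in the frame of corral between -0.1 and 0.1 m and y of roller3_mid in the frame of corral between -0.085 and 0.085 m and x of roller4_mid in the frame of corral between -0.1 and 0.1 m and y of roller4_mid in the frame of corral between -0.085 and 0.085 m and horizontal distance between each of spacer60_mid, spacer52_mid, spacer44_mid, spacer36_mid, spacer28_mid and spindle below 0.0045 m and height (world z) of spacer60_mid between 0.014 and 0.074 m and (angle between spacer60_mid's own z axis and vertical below 0.12 rad or angle between spacer60_mid's own z axis and vertical above 3.02 rad) and linear speed of each of spacer60, spacer52, spacer44, spacer36, spacer28 below 0.03 m/s and height (world z) of spacer52_mid between 0.014 and 0.074 m and (angle between spacer52_mid's own z axis and vertical below 0.12 rad or angle between spacer52_mid's own z axis and vertical above 3.02 rad) and height (world z) of spacer44_mid between 0.014 and 0.074 m and (angle between spacer44_mid's own z axis and vertical below 0.12 rad or angle between spacer44_mid's own z axis and vertical above 3.02 rad) and height (world z) of spacer36_mid between 0.014 and 0.074 m and (angle between spacer36_mid's own z axis and vertical below 0.12 rad or angle between spacer36_mid's own z axis and vertical above 3.02 rad) and height (world z) of spacer28_mid between 0.014 and 0.074 m and (angle between spacer28_mid's own z axis and vertical below 0.12 rad or angle between spacer28_mid's own z axis and vertical above 3.02 rad) and ((angle between spacer60_mid's own z axis and vertical below 1 rad and z of spacer52_mid in the frame of spacer60_mid above 0.009 m) or (angle between spacer60_mid's own z axis and vertical above 2 rad and z of spacer52_mid in the frame of spacer60_mid below -0.009 m)) and ((angle between spacer60_mid's own z axis and vertical below 1 rad and z of spacer44_mid in the frame of spacer60_mid above 0.009 m) or (angle between spacer60_mid's own z axis and vertical above 2 rad and z of spacer44_mid in the frame of spacer60_mid below -0.009 m)) and ((angle between spacer60_mid's own z axis and vertical below 1 rad and z of spacer36_mid in the frame of spacer60_mid above 0.009 m) or (angle between spacer60_mid's own z axis and vertical above 2 rad and z of spacer36_mid in the frame of spacer60_mid below -0.009 m)) and ((angle between spacer60_mid's own z axis and vertical below 1 rad and z of spacer28_mid in the frame of spacer60_mid above 0.009 m) or (angle between spacer60_mid's own z axis and vertical above 2 rad and z of spacer28_mid in the frame of spacer60_mid below -0.009 m)) and ((angle between spacer52_mid's own z axis and vertical below 1 rad and z of spacer44_mid in the frame of spacer52_mid above 0.009 m) or (angle between spacer52_mid's own z axis and vertical above 2 rad and z of spacer44_mid in the frame of spacer52_mid below -0.009 m)) and ((angle between spacer52_mid's own z axis and vertical below 1 rad and z of spacer36_mid in the frame of spacer52_mid above 0.009 m) or (angle between spacer52_mid's own z axis and vertical above 2 rad and z of spacer36_mid in the frame of spacer52_mid below -0.009 m)) and ((angle between spacer52_mid's own z axis and vertical below 1 rad and z of spacer28_mid in the frame of spacer52_mid above 0.009 m) or (angle between spacer52_mid's own z axis and vertical above 2 rad and z of spacer28_mid in the frame of spacer52_mid below -0.009 m)) and ((angle between spacer44_mid's own z axis and vertical below 1 rad and z of spacer36_mid in the frame of spacer44_mid above 0.009 m) or (angle between spacer44_mid's own z axis and vertical above 2 rad and z of spacer36_mid in the frame of spacer44_mid below -0.009 m)) and ((angle between spacer44_mid's own z axis and vertical below 1 rad and z of spacer28_mid in the frame of spacer44_mid above 0.009 m) or (angle between spacer44_mid's own z axis and vertical above 2 rad and z of spacer28_mid in the frame of spacer44_mid below -0.009 m)) and ((angle between spacer36_mid's own z axis and vertical below 1 rad and z of spacer28_mid in the frame of spacer36_mid above 0.009 m) or (angle between spacer36_mid's own z axis and vertical above 2 rad and z of spacer28_mid in the frame of spacer36_mid below -0.009 m))); the robot touches nothing.
It fails at once if the mug is tipped (past 0.7 rad) while the gate stands open (value of joint mug above 0.7 rad and value of joint gate above 0.3 rad).
It fails at once if a bystander is moved by more than 6 cm (distance of any of bell_key, pusher, key_oil, driver, hook_cup from where it was at the start of the episode above 0.06 m).
Of spacer60, spacer52, spacer44, spacer36, spacer28 only 4 to 5 are there at a start; the rules pass over those that are not, and their reading is None.
Of roller1, roller2, roller3, roller4 only 2 to 4 are there at a start; the rules pass over those that are not, and their reading is None.
At some moment in a run one of spacer60, spacer52, spacer44, spacer36, spacer28 may be knocked a few centimetres aside while the robot is not near it.
Once in a run the grip may slacken for a moment while it holds something.
It also fails if it takes over 208 s, if anything falls off the work surface, if the arm or the gripper's body presses on something with over 40 N, if the wrist force passes 120 N, or if a joint passes its speed limit or range.

## Working session

There is one attempt and no reset: what is moved stays moved. The work goes in short steps, Python scripts to look and compute and a shell command to move; the robot and the scene stay as the last step left them, time stands still between calls to the robot, and variables do not carry over. Pictures are saved under pics/ and viewed, about 12 in all and at most 16, crops included, and the job is handed in when it is done.

```bash
ls; mkdir -p pics; cat > h.py <<'E'
import numpy as np, cv2
from cell import r
from scipy.spatial.transform import Rotation as Ro
def ray(p,uv):
    R=np.array(p["R"]);t=np.array(p["t"]);c=-R.T@t
    d=R.T@np.array([(uv[0]-p["cx"])/p["fx"],(uv[1]-p["cy"])/p["fy"],1.]);return c,d
def at(p,uv,z):
    c,d=ray(p,uv);return c+d*(z-c[2])/d[2]
def px(p,X):
    q=np.array(p["R"])@np.array(X)+np.array(p["t"]);return np.array([p["fx"]*q[0]/q[2]+p["cx"],p["fy"]*q[1]/q[2]+p["cy"]])
def save(p,n,crop=None,s=1.5):
    im=p["color"][:,:,::-1]
    if crop: a,b,c,d=crop; im=im[b:d,a:c]
    cv2.imwrite("pics/"+n,cv2.resize(im,None,fx=s,fy=s,interpolation=cv2.INTER_CUBIC))
def tri(ps,uvs):
    A=np.zeros((3,3));b=np.zeros(3)
    for p,u in zip(ps,uvs):
        c,d=ray(p,u);d=d/np.linalg.norm(d);P=np.eye(3)-np.outer(d,d);A+=P;b+=P@c
    return np.linalg.solve(A,b)
E
python3 - <<'E'
from h import *
np.set_printoptions(precision=3,suppress=True)
o=r.get_obs();print(o["eef_pos"],o["tcp_rot"],o["width"]);print(Ro.from_euler('xyz',o["tcp_rot"]).as_matrix())
z={'gate_post':.056,'gate_hinge':.052,'crank_axis':.11,'crank_grip':.142,'spindle':.04,'spindle_seat':.012,'corral':.02,'bell_key':0.01,'pusher':0.01,'key_oil':.05,'driver':.01,'hook_cup':.07}
for n in (60,52,44,36,28): z[f'spacer{n}_mid']=.006
z['mug']=.11; z['roller1_mid']=.08
for c in("top","scene"):
    p=r.get_image(c);save(p,c+"0.png");print(c,-np.array(p["R"]).T@p["t"],p["fx"])
    for n in z:
        print(n,[(np.round(f["at"]).tolist(),round(f["confidence"],2),at(p,f["at"],z[n])[:2].round(3).tolist()) for f in r.find_in(p,n)[:3]])
E
```

```text
pics
[0.143 0.608 0.255] [-1.573 -0.    -0.231] 0.08806576026961271
[[ 0.973 -0.     0.229]
 [-0.229 -0.002  0.973]
 [ 0.    -1.    -0.002]]
top [0.224 0.003 1.903] 491.17769971983
gate_post []
gate_hinge [([195.0, 206.0], 0.79, [0.553, 0.275])]
crank_axis [([194.0, 207.0], 0.6, [0.538, 0.268])]
crank_grip [([194.0, 187.0], 0.57, [0.607, 0.265])]
spindle [([350.0, 225.0], 0.55, [0.486, -0.318])]
spindle_seat [([349.0, 225.0], 0.81, [0.492, -0.321]), ([197.0, 204.0], 0.6, [0.568, 0.274])]
corral []
bell_key [([270.0, 186.0], 0.59, [0.645, -0.015])]
pusher [([251.0, 147.0], 0.71, [0.802, 0.066])]
key_oil [([336.0, 165.0], 0.63, [0.72, -0.27])]
driver [([398.0, 203.0], 0.7, [0.58, -0.514])]
hook_cup [([147.0, 249.0], 0.71, [0.387, 0.444])]
spacer60_mid [([302.0, 237.0], 0.63, [0.441, -0.14])]
spacer52_mid [([253.0, 202.0], 0.4, [0.58, 0.054])]
spacer44_mid [([305.0, 187.0], 0.49, [0.643, -0.153]), ([267.0, 185.0], 0.17, [0.647, -0.003])]
spacer36_mid [([258.0, 233.0], 0.38, [0.457, 0.031])]
spacer28_mid [([145.0, 248.0], 0.21, [0.394, 0.469])]
mug [([193.0, 185.0], 0.76, [0.624, 0.277])
[... 576 characters left out ...]
.667, -0.014])]
pusher [([300.0, 243.0], 0.48, [0.735, 0.075]), ([134.0, 248.0], 0.22, [0.487, -0.323])]
key_oil [([191.0, 290.0], 0.58, [0.743, -0.272]), ([260.0, 217.0], 0.36, [0.614, 0.022])]
driver [([75.0, 300.0], 0.86, [0.583, -0.505])]
hook_cup [([317.0, 144.0], 0.61, [0.4, 0.439])]
spacer60_mid [([317.0, 186.0], 0.26, [0.545, 0.315])]
spacer52_mid [([260.0, 218.0], 0.5, [0.577, 0.05]), ([283.0, 162.0], 0.39, [0.353, 0.314])]
spacer44_mid [([213.0, 258.0], 0.59, [0.645, -0.157])]
spacer36_mid [([189.0, 217.0], 0.64, [0.449, -0.131]), ([236.0, 201.0], 0.6, [0.458, 0.034])]
spacer28_mid [([232.0, 232.0], 0.51, [0.579, -0.057])]
mug []
roller1_mid [([318.0, 188.0], 0.48, [0.631, 0.231])]
```

View pics/top0.png

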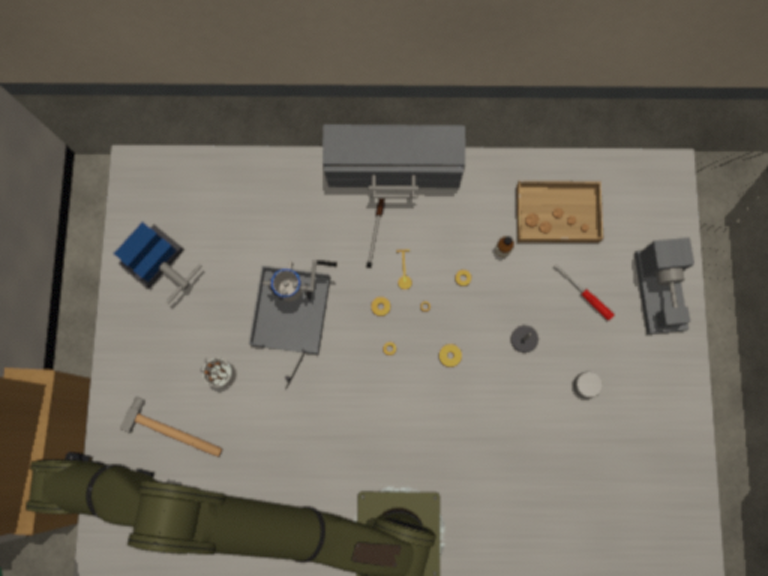

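View pics/scene0.png

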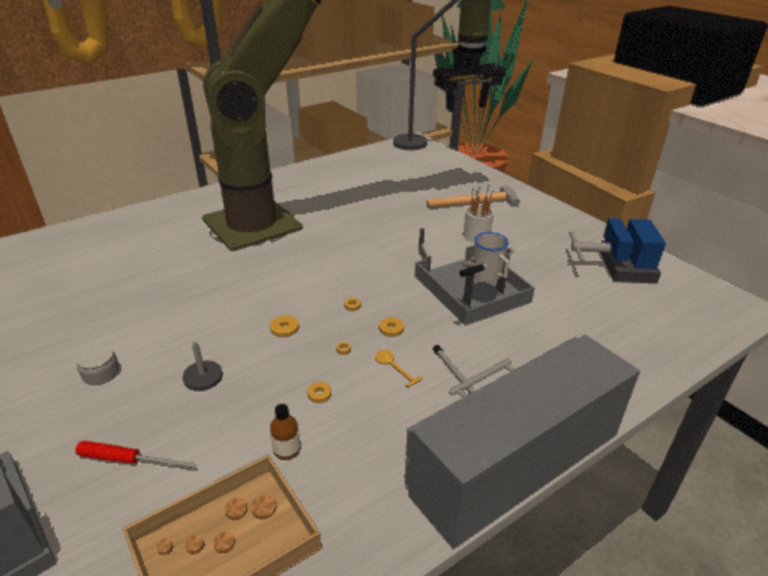

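The top view shows all five spacers, with their centres in the top image at about 60 (300,237), 52 (254,204), 44 (308,185), 36 (260,232) and 28 (283,205). The spindle is at (350,225). The gate is wide open, with its hinge at about (203,235) and its post at about (192,253). I'm moving over the corral for a close look.

```bash
python3 -m handwheel '[[0.047,-0.012,-0.0265,0,0,0],[0.047,-0.012,-0.0265,0,0,0],[0.047,-0.012,-0.0265,0,0,0],[0.047,-0.012,-0.0265,0,0,0],[0.047,-0.012,-0.0265,0,0,0],[0.047,-0.012,-0.0265,0,0,0],[0.047,-0.012,-0.0265,0,0,0],[0.047,-0.012,-0.0265,0,0,0],[0,0,0,0,0,0],[0,0,0,0,0,0]]'
python3 - <<'E'
from h import *
np.set_printoptions(precision=4,suppress=True)
o=r.get_obs();print(o["eef_pos"],o["tcp_rot"],o["joints"])
p=r.get_image("wrist");save(p,"w1.png");print(-np.array(p["R"]).T@p["t"],p["fx"]);print(p["R"])
z={'gate_post':.056,'gate_hinge':.052,'crank_axis':.11,'crank_grip':.142}
q=r.get_image("top");s=r.get_image("scene")
for n in z:
  for c,i in(("w",p),("t",q),("s",s)):
    print(n,c,[(np.round(f["at"]).tolist(),round(f["confidence"],2),at(i,f["at"],z[n])[:2].round(3).tolist()) for f in r.find_in(i,n)[:3]])
E
```

```text
time_s: 3.25
eef_pos: [0.4598, 0.3166, 0.3516]
tcp_rot: [-1.57, 0.001, -0.23]
wrist_force: [-0.8, 0.8, 0.5]
width: 0.0883
[0.4598 0.3166 0.3516] [-1.5703  0.0011 -0.2303] [-0.5408  0.4956 -0.2338  1.6358  0.1279  1.0255  0.5266]
[0.3829 0.333  0.4805] 267.7489286201472
[[ 0.228   0.9737  0.0009]
 [ 0.928  -0.2176  0.3024]
 [ 0.2946 -0.0681 -0.9532]]
gate_post w [([222.0, 127.0], 0.65, [0.399, 0.268]), ([255.0, 261.0], 0.59, [0.64, 0.262])]
gate_post t []
gate_post s []
gate_hinge w [([255.0, 211.0], 0.94, [0.547, 0.285])]
gate_hinge t [([200.0, 200.0], 0.58, [0.578, 0.254]), ([254.0, 138.0], 0.41, [0.828, 0.053])]
gate_hinge s [([316.0, 184.0], 0.98, [0.581, 0.271])]
crank_axis w [([254.0, 212.0], 0.75, [0.526, 0.289])]
crank_axis t [([197.0, 199.0], 0.7, [0.57, 0.258])]
crank_axis s [([321.0, 190.0], 0.61, [0.673, 0.198])]
crank_grip w [([260.0, 263.0], 0.68, [0.594, 0.282])]
crank_grip t [([194.0, 187.0], 0.55, [0.609, 0.267])]
crank_grip s [([324.0, 170.0], 0.66, [0.632, 0.246])]
```

View pics/w1.png

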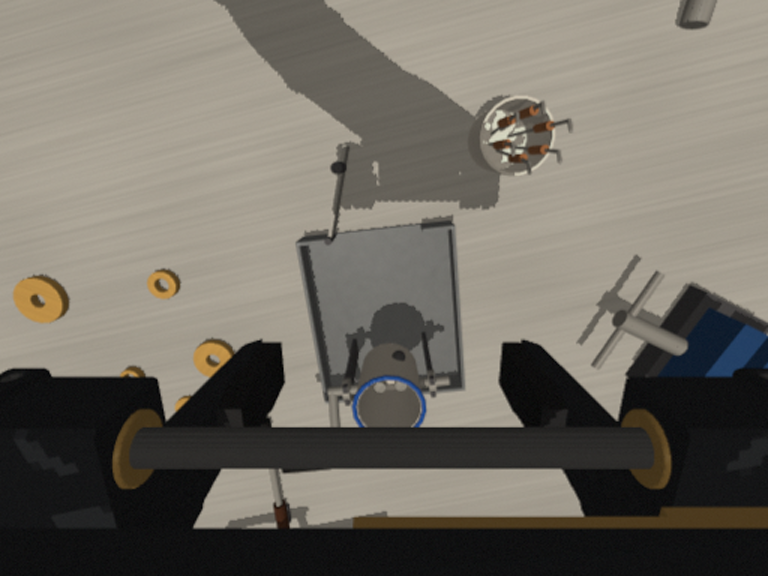

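The wrist view shows the hinge at (222,159) and the gate post's head at (225,112). The near corral corners are at (199,161) and (303,147), the far ones at (215,260) and (309,259). I'll fit the corral pose from these.

```bash
python3 - <<'E'
from h import *
np.set_printoptions(precision=4,suppress=True)
p=r.get_image("wrist");q=r.get_image("top")
save(q,"t2.png",(150,160,250,270),6)
cn=np.array([[-.104,-.089,.04],[-.104,.089,.04],[.104,-.089,.04],[.104,.089,.04]])
def fit(W):
    A=cn[:,:2];a=A.mean(0);b=W.mean(0);H=(A-a).T@(W-b);th=np.arctan2(H[0,1]-H[1,0],H[0,0]+H[1,1])
    R=np.array([[np.cos(th),-np.sin(th)],[np.sin(th),np.cos(th)]]);t=b-R@a
    return th,t,np.linalg.norm((A@R.T+t)-W,axis=1)
for i,uv in((p,[(298,241),(454,221),(322,390),(464,388)]),(q,[(319,353),(252,345),(330,274),(263,267)])):
    W=np.array([at(i,np.array(u)/1.5,.04)[:2] for u in uv]);print(W.tolist(),fit(W))
print("post",at(p,(225.5,112),.074),at(q,(192,253),.074),"hinge",at(p,(222,159),.04))
b=r.find_in(p,"spacer60_mid");print(b[:2])
E
```

```text
[[0.44452734936881233, 0.21209772603925936], [0.4623258151442251, 0.3848460102360129], [0.6325459895911374, 0.18519720688145294], [0.6704554832619032, 0.3590224203241807]] (np.float64(-0.14392665756329276), array([0.5525, 0.2853]), array([0.0078, 0.0034, 0.0105, 0.0024]))
[[0.442124322680694, 0.20407307892720458], [0.46095466612105374, 0.37554831160767044], [0.6481958034116804, 0.18156912389478455], [0.6653237106239154, 0.3564594973534928]] (np.float64(-0.10202099558314934), array([0.5541, 0.2794]), array([0.0027, 0.0032, 0.0013, 0.0016]))
post [0.38   0.2807 0.074 ] [0.3715 0.2754 0.074 ] hinge [0.4507 0.2507 0.04  ]
[{'at': [21.3, 198.3], 'confidence': 0.9}, {'at': [118.0, 267.8], 'confidence': 0.61}]
```

View pics/t2.png

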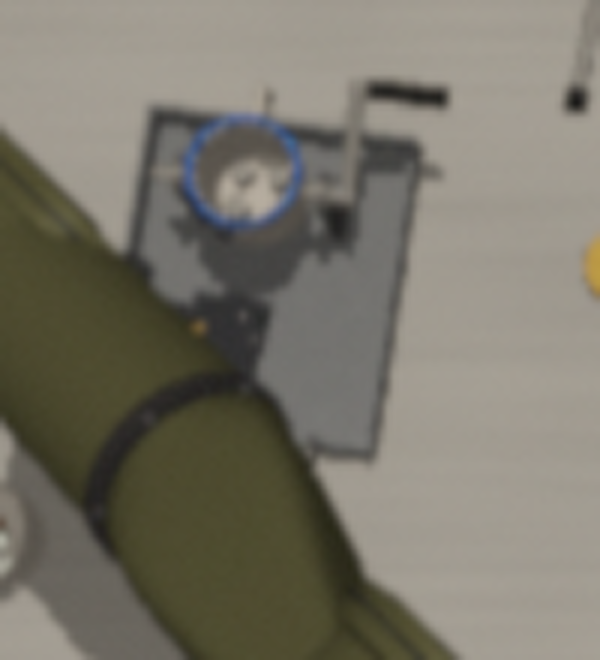

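```bash
python3 -m handwheel '[[0,0,0,0,10,0],[0,0,0,0,10,0],[-0.0122,0.05,-0.0197,0,0,0],[-0.0122,0.05,-0.0197,0,0,0],[-0.0122,0.05,-0.0197,0,0,0],[-0.0122,0.03,-0.0197,0,0,0],[0,0,0,0,0,0],[0,0,0,0,0,0]]'
python3 - <<'E'
from h import *
np.set_printoptions(precision=4,suppress=True)
o=r.get_obs();print(o["eef_pos"],o["tcp_rot"],o["joints"])
p=r.get_image("wrist");save(p,"w3.png")
X=np.array(o["eef_pos"]);M=Ro.from_euler('xyz',o["tcp_rot"]).as_matrix()
print("tcp px",px(p,X),"tips", [px(p,X+M@[0,.017,s]) for s in(-.044,.044)])
for n,z in(('gate_post',.056),('gate_hinge',.052)):
  print(n,[(f["at"],round(f["confidence"],2),at(p,f["at"],z)[:2].round(4).tolist()) for f in r.find_in(p,n)[:3]])
for h in(.034,.074): print(px(p,(.376,.278,h)))
E
```

```text
time_s: 5.15
eef_pos: [0.3783, 0.2782, 0.1728]
tcp_rot: [-1.567, -0.001, -0.58]
wrist_force: [0.7, -0.1, -0.7]
width: 0.0879
[0.3783 0.2782 0.1728] [-1.5673 -0.001  -0.5801] [-0.6724  0.6345 -0.0945  2.1109  0.1449  0.3984  0.1085]
tcp px [263.4527 255.9099] tips [array([190.7412, 240.9793]), array([335.5751, 240.974 ])]
gate_post [([265.0, 197.8], 0.57, [0.3857, 0.2771])]
gate_hinge [([324.7, 257.1], 0.8, [0.4777, 0.2931])]
[260.2576 183.006 ]
[260.3592 195.2847]
```

View pics/w3.png

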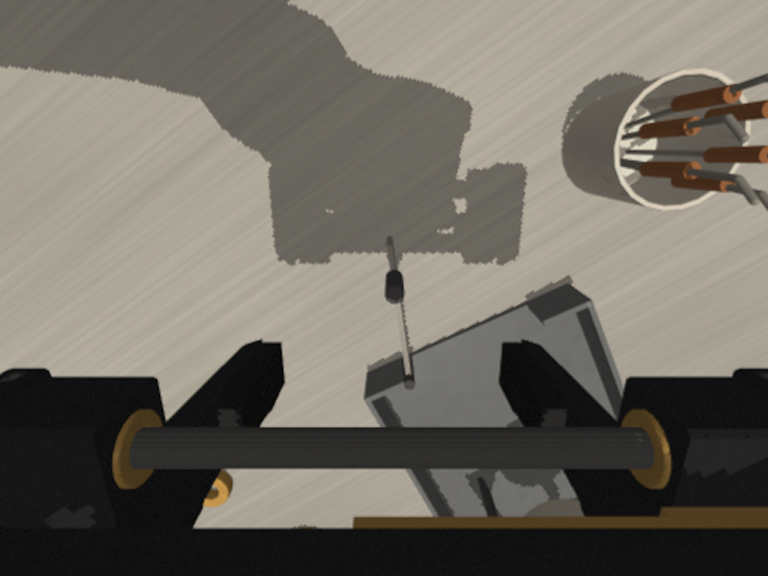

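The post shows at (263,191), directly under the TCP, and the hinge is at (272,255). I'll descend and pinch it.

```bash
python3 - <<'E'
from h import *
p=r.get_image("wrist")
for z in(.036,.052): print(at(p,(272,254.7),z))
for z in(.04,): print([at(p,np.array(u)/1.5,z) for u in((368,392),(590,298))])
E
python3 -m handwheel '[[0,0.035,0,0,0,0],[0,0.035,0,0,0,0],[0,0.025,0,0,0,0],[0,0.015,0,0,0,0],[0,0,0,0,0,0]]'
python3 -m handwheel '[[0,0,0,0,0,0],[0,0,0,0,0,0],[0,0,0,0,0,0],[0,0,0,0,0,0],[0,0,0,0,0,0],[0,0,0,0,0,0]]' 1
```

```text
[0.45313614 0.24310425 0.036     ]
[0.44461371 0.24769051 0.052     ]
[array([0.44168041, 0.21478764, 0.04      ]), array([0.46463617, 0.38491146, 0.04      ])]
time_s: 5.98
eef_pos: [0.3766, 0.277, 0.0614]
tcp_rot: [-1.571, 0.0, -0.58]
wrist_force: [-0.1, 0.3, 0.1]
width: 0.0882
time_s: 6.72
eef_pos: [0.3765, 0.2769, 0.0617]
tcp_rot: [-1.571, 0.0, -0.58]
wrist_force: [0.0, 0.7, -0.4]
width: 0.0303
```

```bash
python3 -m handwheel '[[0,0,0,0,0,0],[0,0,0,0,0,0],[0,0,0,0,0,0],[0,0,0,0,0,0]]'
```

```text
time_s: 7.22
eef_pos: [0.3771, 0.2773, 0.0617]
tcp_rot: [-1.57, -0.0, -0.58]
wrist_force: [2.7, 0.8, -1.9]
width: 0.011
```

```bash
python3 -m handwheel '[[-0.0022,0,0.019,0,0,0],[0.0033,0,0.019,0,0,0],[0.0062,0,0.0123,0,0,0],[0.0062,0,0.0122,0,0,0],[0.0143,0,0.0148,0,0,0],[0.014,0,0.0087,0,0,0],[0.0063,0,0.0028,0,0,0],[0,0,0,0,0,0],[0,0,0,0,0,0]]'
```

```text
time_s: 8.35
eef_pos: [0.4624, 0.325, 0.0613]
tcp_rot: [-1.574, 0.003, -0.579]
wrist_force: [-5.6, 2.2, 0.7]
width: 0.0107
```

```bash
python3 -m handwheel '[[0.004,0,0.002,0,0,0],[0,0,0,0,0,0],[0,0,0,0,0,0]]'
python3 -m handwheel '[[0,0,0,0,0,0],[0,0,0,0,0,0],[0,0,0,0,0,0],[0,0,0,0,0,0]]' -0.2
python3 -m handwheel '[[-0.0,-0.03,0,0,0,0],[0,-0.05,0,0,0,0],[0,-0.05,0,0,0,0],[0,-0.05,0,0,0,0],[0,-0.04,0,0,0,0],[0,0,0,0,0,0],[0,0,0,0,0,0]]'
python3 - <<'E'
from h import *
np.set_printoptions(precision=4,suppress=True)
o=r.get_obs();print(o["eef_pos"],o["tcp_rot"],o["joints"])
p=r.get_image("wrist");save(p,"w4.png")
q=r.get_image("top")
print("grip top",at(q,(217.8,175.6),.142),"armend",at(q,(209.7,174.2),.142))
for n,z in(('gate_post',.056),('crank_grip',.142)):
 for i in(p,q):
  print(n,[(f["at"],round(f["confidence"],2),at(i,f["at"],z)[:2].round(4).tolist()) for f in r.find_in(i,n)[:3]])
E
```

```text
time_s: 8.72
eef_pos: [0.4626, 0.325, 0.0612]
tcp_rot: [-1.579, 0.008, -0.576]
wrist_force: [-11.8, 2.6, 7.2]
width: 0.011
time_s: 9.22
eef_pos: [0.4703, 0.3241, 0.0617]
tcp_rot: [-1.571, -0.0, -0.58]
wrist_force: [-0.3, -0.3, 0.1]
width: 0.0488
time_s: 10.1
eef_pos: [0.4695, 0.3237, 0.281]
tcp_rot: [-1.572, 0.0, -0.58]
wrist_force: [-0.8, -0.2, 0.4]
width: 0.0532
[0.4695 0.3237 0.281 ] [-1.5721  0.0003 -0.5801] [-0.5915  0.5842 -0.1551  1.7042  0.1125  0.8632  0.1962]
grip top [0.6516 0.1806 0.142 ] armend [0.6567 0.2107 0.142 ]
gate_post [([243.1, 165.6], 0.93, [0.4541, 0.3034]), ([44.0, 275.7], 0.5, [0.4287, -0.0513])]
gate_post []
crank_grip [([287.2, 274.9], 0.88, [0.5771, 0.2883])]
crank_grip [([195.8, 189.1], 0.63, [0.6, 0.26]), ([253.6, 203.4], 0.28, [0.5485, 0.0471])]
```

View pics/w4.png

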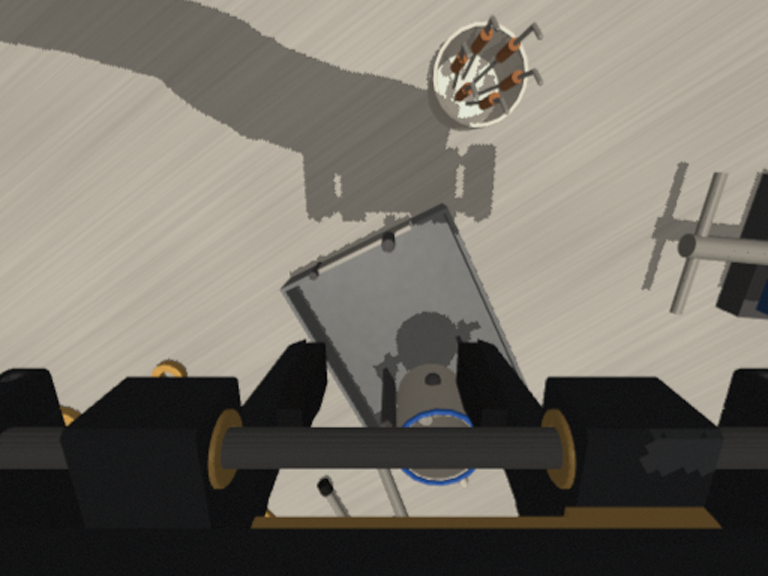

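The gate is shut: the leaf lies in line with the wall and the post is at (259,160). Next I'll go over the crank grip with the jaws turned along the corral's x.

```bash
python3 -m handwheel '[[0.0467,0,-0.0035,0,0,0],[0.0467,0,-0.0035,0,0,0],[0.0467,0,-0.0035,0,0,0],[0.0467,0,-0.0035,0,0,0],[0.0467,0,-0.0035,0,0,0],[0,0,0,0,10.5,0],[0,0,0,0,10.5,0],[0,0,0,0,10.5,0],[0,0,0,0,10.5,0],[0,0,0,0,10.5,0]]'
python3 -m handwheel '[[0,0,0,0,10.5,0],[0,0,0,0,0,0],[0,0,0,0,0,0]]'
python3 - <<'E'
from h import *
np.set_printoptions(precision=4,suppress=True)
o=r.get_obs();print(o["eef_pos"],o["tcp_rot"],o["joints"])
p=r.get_image("wrist");save(p,"w5.png")
X=np.array(o["eef_pos"]);M=Ro.from_euler('xyz',o["tcp_rot"]).as_matrix()
print("tcp px",px(p,X))
print("predicted grip ends",[px(p,(.559+.994*.107+.11*y,.286-.11*.107+.994*y,.142)) for y in(-.063,-.088,-.113)])
for n,z in(('crank_grip',.142),):
  print(n,[(f["at"],round(f["confidence"],2),at(p,f["at"],z)[:2].round(4).tolist()) for f in r.find_in(p,n)[:3]])
E
```

```text
time_s: 11.65
eef_pos: [0.6553, 0.1818, 0.281]
tcp_rot: [-1.572, -0.0, -1.502]
wrist_force: [-0.6, -0.6, 0.1]
width: 0.0527
time_s: 12.02
eef_pos: [0.6554, 0.1818, 0.2813]
tcp_rot: [-1.571, -0.0, -1.676]
wrist_force: [0.5, -0.4, -0.3]
width: 0.0529
[0.6554 0.1818 0.2813] [-1.5714 -0.0002 -1.6762] [-0.4102  0.746   0.1459  1.3583 -0.1143  1.0461 -0.3507]
tcp px [261.2918 254.2373]
predicted grip ends [array([260.8823, 155.1147]), array([260.7563, 179.0983]), array([260.6371, 201.808 ])]
crank_grip [([201.7, 96.4], 0.88, [0.6087, 0.273])]
```

View pics/w5.png

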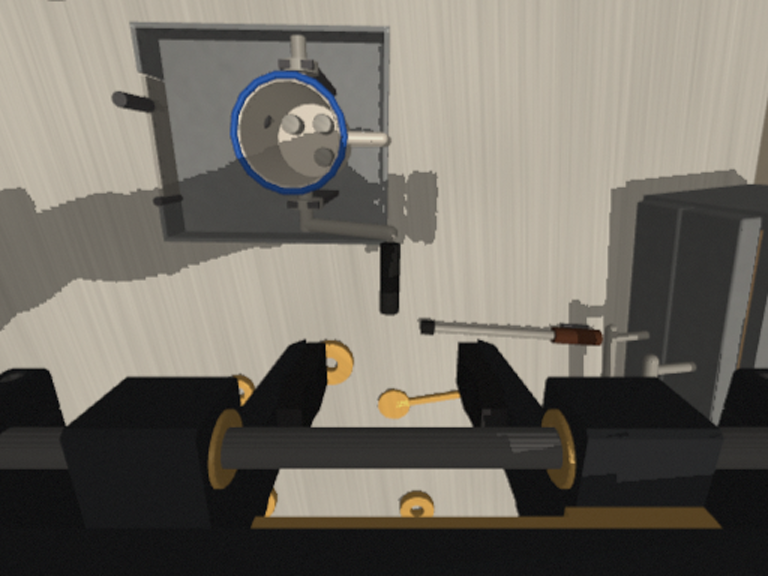

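The wrist view shows three rollers in the mug. The sleeve runs from (259,162) to (259,208), within about 2 mm of the jaw plane. I'll descend and pinch it.

```bash
python3 -m handwheel '[[0.001,0.04,-0.0013,0,0,0],[0,0.04,0,0,0,0],[0,0.04,0,0,0,0],[0,0.021,0,0,0,0],[0,0,0,0,0,0]]'
python3 -m handwheel '[[0,0,0,0,0,0],[0,0,0,0,0,0],[0,0,0,0,0,0],[0,0,0,0,0,0],[0,0,0,0,0,0],[0,0,0,0,0,0]]' 1
```

```text
time_s: 12.75
eef_pos: [0.6529, 0.1805, 0.1389]
tcp_rot: [-1.575, -0.001, -1.679]
wrist_force: [0.2, -0.1, 1.2]
width: 0.0532
time_s: 13.5
eef_pos: [0.6539, 0.181, 0.141]
tcp_rot: [-1.571, 0.0, -1.679]
wrist_force: [-2.6, -0.4, 3.5]
width: 0.0125
```

```bash
python3 -m handwheel '[[0,-0.0093,-0.0058,0,0,0],[0,-0.0084,-0.0072,0,0,0],[0,-0.007,-0.0084,0,0,0],[0,-0.0057,-0.0093,0,0,0],[0,-0.0042,-0.0102,0,0,0],[0,-0.0025,-0.0107,0,0,0],[0,-0.0008,-0.011,0,0,0],[0,0,0,0,0,0]]'
python3 -m handwheel '[[0,0.0009,-0.0109,0,0,0],[0,0.0026,-0.0107,0,0,0],[0,0.0043,-0.0101,0,0,0],[0,0.0058,-0.0093,0,0,0],[0,0.0072,-0.0084,0,0,0],[0,0.0084,-0.007,0,0,0],[0,0.0093,-0.0057,0,0,0],[0,0,0,0,0,0],[0,0,0,0,0,0],[0,0,0,0,0,0]]'
python3 - <<'E'
from h import *
p=r.get_image("wrist");save(p,"w6.png",(40,0,400,240),2)
print(r.find_in(p,"roller1_mid"))
E
```

```text
time_s: 14.5
eef_pos: [0.5904, 0.1886, 0.1792]
tcp_rot: [-1.573, 0.001, -1.678]
wrist_force: [-0.8, 3.8, 4.9]
width: 0.0125
time_s: 15.75
eef_pos: [0.5292, 0.196, 0.1392]
tcp_rot: [-1.573, 0.001, -1.678]
wrist_force: [1.8, 6.4, -2.5]
width: 0.0123
[{'at': [255.2, 107.6], 'confidence': 0.7}, {'at': [370.1, 86.6], 'confidence': 0.55}]
```

View pics/w6.png

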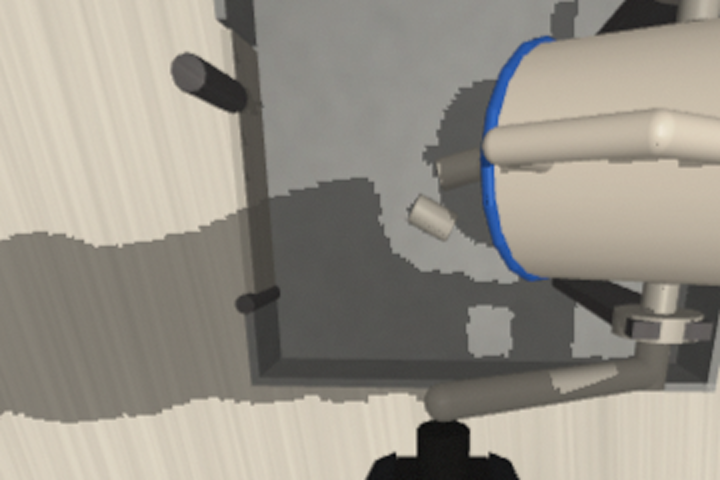

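The mug is tipped. One roller lies at about (257,107) and a second shows under the rim at (268,82); the third is hidden. I'll press to the stop, dwell, then crank back.

```bash
python3 -m handwheel '[[0,0.004,-0.002,0,0,0],[0,0,0,0,0,0],[0,0,0,0,0,0],[0,0,0,0,0,0],[0,0,0,0,0,0],[0,0,0,0,0,0],[0,0,0,0,0,0]]'
python3 -m handwheel '[[0,-0.004,0.002,0,0,0],[0,-0.0093,0.0057,0,0,0],[0,-0.0084,0.007,0,0,0],[0,-0.0072,0.0084,0,0,0],[0,-0.0058,0.0093,0,0,0],[0,-0.0043,0.0101,0,0,0],[0,-0.0026,0.0107,0,0,0],[0,-0.0009,0.0109,0,0,0],[0,0,0,0,0,0]]'
python3 - <<'E'
from h import *
p=r.get_image("wrist");save(p,"w7.png",(0,0,400,240),2)
print(r.find_in(p,"roller1_mid"))
E
```

```text
time_s: 16.73
eef_pos: [0.5285, 0.196, 0.1371]
tcp_rot: [-1.57, 0.002, -1.679]
wrist_force: [0.7, 5.3, 9.7]
width: 0.0125
time_s: 17.85
eef_pos: [0.5913, 0.1884, 0.1787]
tcp_rot: [-1.572, 0.001, -1.679]
wrist_force: [-0.5, 3.5, 5.4]
width: 0.0127
[{'at': [185.1, 106.8], 'confidence': 0.63}]
```

View pics/w7.png

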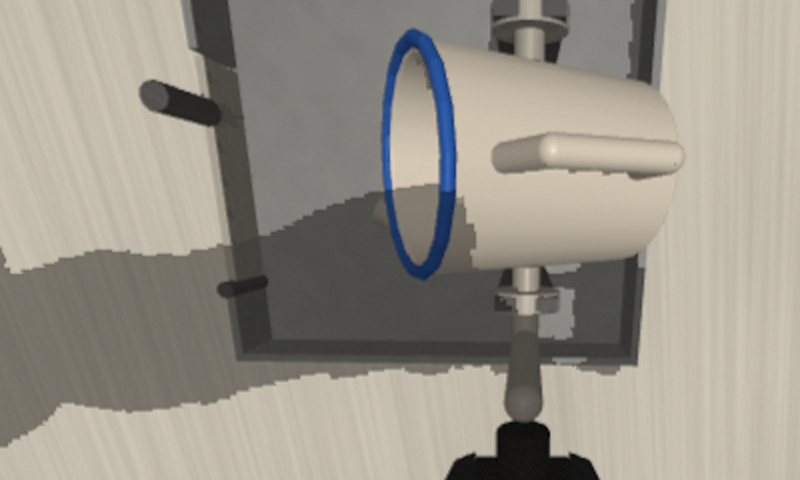

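The mug is half back and its visible interior is empty. I'll finish turning it upright, press lightly against the stop, and check inside.

```bash
python3 -m handwheel '[[0,0.0008,0.011,0,0,0],[0,0.0025,0.0107,0,0,0],[0,0.0042,0.0102,0,0,0],[0,0.0057,0.0093,0,0,0],[0,0.007,0.0084,0,0,0],[0,0.0084,0.0072,0,0,0],[0,0.0093,0.0058,0,0,0],[0,0.004,0.002,0,0,0],[0,0,0,0,0,0],[0,0,0,0,0,0]]'
python3 -m handwheel '[[0,0,0,0,0,0],[0,0,0,0,0,0],[0,0,0,0,0,0],[0,0,0,0,0,0]]' -0.2
python3 -m handwheel '[[0,-0.04,0,0,0,0],[0,-0.05,0,0,0,0],[0,-0.05,0,0,0,0],[0,0,0,0,0,0],[0,0,0,0,0,0]]' -1
python3 - <<'E'
from h import *
p=r.get_image("wrist");save(p,"w8.png")
print(r.find_in(p,"roller1_mid"))
q=r.get_image("top")
for n in (60,52,44,36,28):
  for i in(p,q): print(n,[(f["at"],round(f["confidence"],2),at(i,f["at"],.006)[:2].round(4).tolist()) for f in r.find_in(i,f"spacer{n}_mid")[:3]])
E
```

```text
time_s: 19.2
eef_pos: [0.6542, 0.1809, 0.1384]
tcp_rot: [-1.575, -0.0, -1.679]
wrist_force: [-7.5, 3.1, 20.8]
width: 0.0119
time_s: 19.7
eef_pos: [0.656, 0.1802, 0.1361]
tcp_rot: [-1.572, -0.001, -1.68]
wrist_force: [-0.8, 0.5, -0.2]
width: 0.05
time_s: 20.32
eef_pos: [0.6556, 0.1805, 0.276]
tcp_rot: [-1.572, -0.0, -1.679]
wrist_force: [-0.4, 0.3, -0.3]
width: 0.088
[]
60 [([166.3, 333.5], 0.62, [0.4428, -0.129])]
60 [([302.5, 235.4], 0.43, [0.4492, -0.1408])]
52 [([216.8, 237.2], 0.67, [0.5689, 0.0595])]
52 [([251.9, 202.8], 0.57, [0.5759, 0.0572]), ([352.1, 226.8], 0.52, [0.4846, -0.3337])]
44 [([276.0, 339.9], 0.54, [0.6466, -0.1665])]
44 [([306.0, 187.3], 0.38, [0.6402, -0.1556])]
36 []
36 [([147.3, 248.6], 0.24, [0.3922, 0.4591])]
28 []
28 [([251.4, 149.1], 0.41, [0.7952, 0.0624]), ([181.8, 206.2], 0.28, [0.5598, 0.3325])]
```

View pics/w8.png

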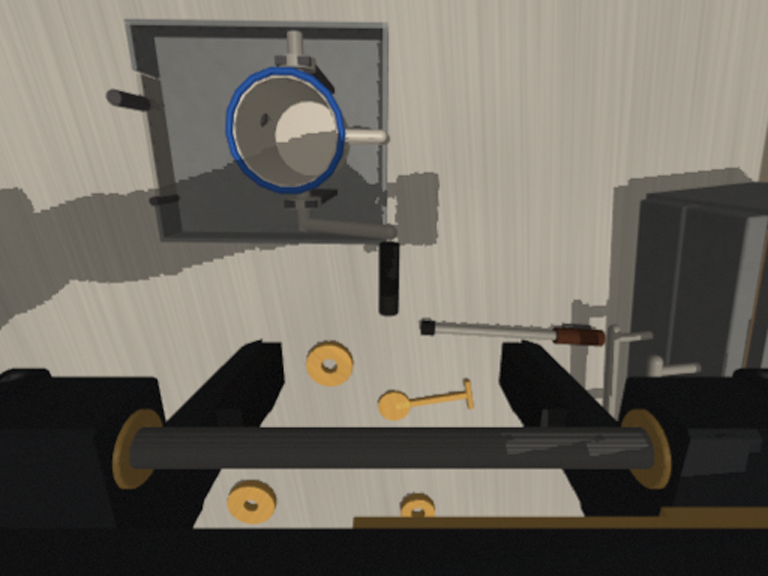

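The mug is upright and empty and the gate is still shut; the rollers are hidden under the mug in the corral. I'm turning to yaw 0 and taking an overview of the spacers with colour segmentation.

```bash
python3 -m handwheel '[[0,-0.02,0,0,-10.7,0],[0,0,0,0,-10.7,0],[0,0,0,0,-10.7,0],[0,0,0,0,-10.7,0],[0,0,0,0,-10.7,0],[0,0,0,0,-10.7,0],[0,0,0,0,-10.7,0],[0,0,0,0,-10.7,0],[0,0,0,0,-10.6,0],[0,0,0,0,0,0]]' -1
python3 -m handwheel '[[-0.0225,-0.02,-0.05,0,0,0],[-0.0225,-0.02,-0.05,0,0,0],[-0.0225,-0.02,-0.05,0,0,0],[-0.0225,-0.02,-0.05,0,0,0],[-0.0225,-0.02,-0.05,0,0,0],[-0.0225,-0.02,-0.05,0,0,0],[0,0,0,0,0,0],[0,0,0,0,0,0]]'
cat >> h.py <<'E'
def rings(p,zt=.012):
    "yellow blobs -> (x,y,outer diameter) at top-face height, outline as circle fit on the plane"
    hsv=cv2.cvtColor(p["color"],cv2.COLOR_RGB2HSV)
    m=cv2.inRange(hsv,(10,110,60),(30,255,255));out=[]
    n,l,st,ce=cv2.connectedComponentsWithStats(m)
    for i in range(1,n):
        if st[i,4]<25: continue
        c=max(cv2.findContours((l==i).astype(np.uint8),cv2.RETR_EXTERNAL,cv2.CHAIN_APPROX_NONE)[0],key=len)[:,0].astype(float)
        # area-preserving: centroid of filled outline, on mid plane
        f=np.zeros(m.shape,np.uint8);cv2.drawContours(f,[c.astype(np.int32)],-1,1,-1)
        v,u=np.nonzero(f);W=at(p,(u.mean(),v.mean()),zt/2)
        g=np.array([at(p,q,zt/2)[:2] for q in c]);d=np.linalg.norm(g-W[:2],axis=1)
        A=cv2.contourArea(g.astype(np.float32)*1000)
        out.append((round(float(W[0]),4),round(float(W[1]),4),round(2e3*float((A/1e6/np.pi)**.5),1),round(float(d.max()/d.min()),2),[round(float(u.mean()),1),round(float(v.mean()),1)]))
    return out
E
python3 - <<'E'
from h import *
np.set_printoptions(precision=4,suppress=True)
o=r.get_obs();print(o["eef_pos"],o["tcp_rot"],o["joints"])
p=r.get_image("wrist");save(p,"w9.png")
for k in rings(p):print(k)
print("spindle",[(f["at"],f["confidence"],at(p,f["at"],.012)[:2]) for f in r.find_in(p,"spindle_seat")])
E
```

```text
time_s: 22.22
eef_pos: [0.6562, 0.1804, 0.2967]
tcp_rot: [-1.57, 0.0, -0.003]
wrist_force: [-0.3, 1.1, 0.2]
width: 0.0879
time_s: 23.22
eef_pos: [0.5212, -0.1185, 0.4167]
tcp_rot: [-1.57, -0.001, -0.002]
wrist_force: [0.4, 0.1, -0.6]
width: 0.0882
[ 0.5212 -0.1185  0.4167] [-1.5698 -0.0005 -0.0022] [ 0.3688  0.4129 -0.3594  1.583   0.1526  1.1731  1.5465]
(0.4444, -0.1313, 57.3, 1.09, [254.5, 107.1])
(0.4622, 0.0007, 33.6, 1.14, [322.6, 116.5])
(0.5719, 0.0507, 50.3, 1.11, [343.1, 171.5])
(0.5733, -0.0666, 25.8, 1.25, [286.4, 172.3])
(0.6575, -0.0113, 42.6, 36.52, [310.9, 210.1])
(0.6509, -0.166, 42.5, 1.17, [239.3, 207.5])
(0.7613, -0.2763, 25.3, 4.49, [192.2, 252.8])
(0.7752, -0.449, 69.6, 3.51, [117.5, 258.3])
(0.8903, -0.5424, 78.9, 18.84, [86.9, 299.9])
(0.8924, 0.3024, 78.0, 22.74, [434.5, 299.8])
(0.8367, -0.3179, 15.2, 3.97, [177.2, 280.9])
(0.9329, -0.3632, 24.5, 13.63, [162.7, 314.0])
(1.0396, 0.2205, 151.6, 66.28, [392.0, 346.8])
spindle [([155.7, 132.5], 0.72, array([ 0.4914, -0.3247])), ([462.1, 174.0], 0.22, array([0.5762, 0.2935])), ([192.9, 243.6], 0.18, array([ 0.7346, -0.2713]))]
```

View pics/w9.png

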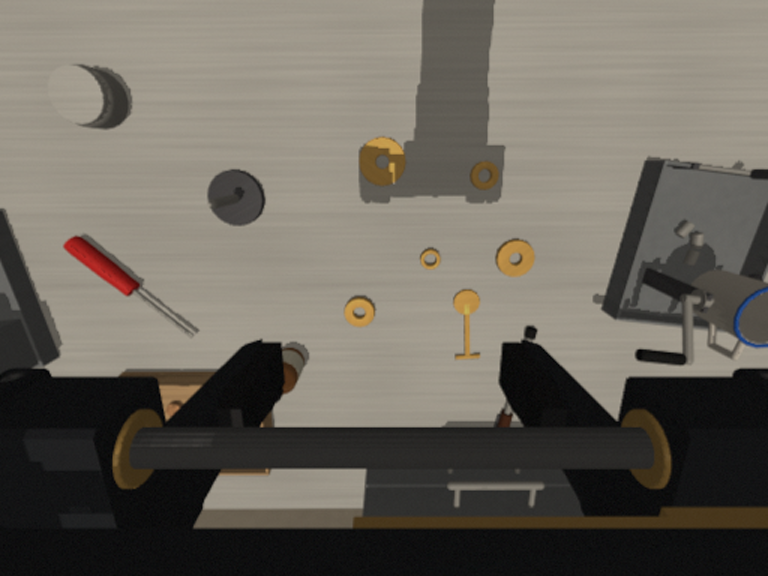

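All five rings are segmented with the right diameters; the 36 has already been shifted by about 3 cm. Two rollers show in the corral at (455,153) and (465,159). I'm going to the 60 first.

```bash
cat > look.py <<'E'
from h import *
import sys
o=r.get_obs();X=np.array(o["eef_pos"]);p=r.get_image("wrist")
print("tcp",X.round(4),"yaw",round(o["tcp_rot"][2],4))
for k in rings(p):
    if 20<k[2]<66 and k[3]<1.6 and k[0]<.72: print(k,"offset xy mm",np.round((np.array(k[:2])-X[:2])*1e3,1))
E
python3 -m handwheel '[[-0.0154,0.053,-0.0026,0,0,0],[-0.0154,0.053,-0.0026,0,0,0],[-0.0154,0.053,-0.0026,0,0,0],[-0.0154,0.053,-0.0026,0,0,0],[-0.0154,0.053,-0.0026,0,0,0],[0,0,0,0,0,0],[0,0,0,0,0,0]]'; python3 look.py
```

```text
time_s: 24.2
eef_pos: [0.4461, -0.1313, 0.1528]
tcp_rot: [-1.571, -0.003, 0.001]
wrist_force: [1.0, 0.1, 0.2]
width: 0.0882
tcp [ 0.4461 -0.1313  0.1528] yaw 0.001
(0.4447, -0.1318, 59.6, 1.1, [261.6, 181.9]) offset xy mm [-1.4 -0.5]
(0.4625, 0.0007, 37.0, 1.2, [383.3, 197.7]) offset xy mm [ 16.4 132. ]
```

```bash
python3 -m handwheel '[[-0.0014,0.045,0,0,0,0],[0,0.045,0,0,0,0],[0,0.03,0,0,0,0],[0,0.011,0,0,0,0],[0,0,0,0,0,0]]'
python3 -m handwheel '[[0,0,0,0,0,0],[0,0,0,0,0,0],[0,0,0,0,0,0],[0,0,0,0,0,0],[0,0,0,0,0,0]]' 1
python3 -m handwheel '[[0,-0.03,0,0,0,0],[0,-0.05,0,0,0,0],[0,-0.05,0,0,0,0],[0,0,0,0,0,0]]'; python3 look.py
```

```text
time_s: 24.88
eef_pos: [0.4475, -0.1331, 0.0245]
tcp_rot: [-1.57, 0.001, 0.001]
wrist_force: [-0.3, 0.1, 0.6]
width: 0.088
time_s: 25.5
eef_pos: [0.4456, -0.1325, 0.0243]
tcp_rot: [-1.569, 0.003, 0.0]
wrist_force: [-0.6, 0.9, 6.6]
width: 0.0587
time_s: 26.0
eef_pos: [0.4471, -0.1338, 0.1563]
tcp_rot: [-1.57, -0.001, -0.002]
wrist_force: [-0.1, -0.4, -2.0]
width: 0.0586
tcp [ 0.4471 -0.1338  0.1563] yaw -0.0018
(0.4617, 0.0004, 36.8, 1.2, [384.0, 194.9]) offset xy mm [ 14.6 134.2]
```

```bash
python3 -m handwheel '[[0.011,0,-0.048,0,0,0],[0.011,0,-0.048,0,0,0],[0,0,0,0,0,0],[0,0,0,0,0,0]]'
python3 - <<'E'
from h import *
o=r.get_obs();X=np.array(o["eef_pos"]);p=r.get_image("wrist");q=r.get_image("top");s=r.get_image("scene");print(X)
save(p,"w10.png",(60,80,360,260),2.6)
for k in rings(p,2*(X[2]-.018)):
    if k[4][1]>200 and 50<k[2]<70:print(k,"off",(np.array(k[:2])-X[:2])*1e3)
for n,z in(("spindle_seat",.012),("spindle",.03)):
  for i in(p,q,s): print(n,[(f["at"],round(f["confidence"],2),at(i,f["at"],z)[:2].round(4)) for f in r.find_in(i,n)[:2]])
print("px/seat guess",px(p,(.4914,-.3247,.012)),px(p,(.4914,-.3247,.088)))
E
```

```text
time_s: 26.55
eef_pos: [0.4665, -0.2284, 0.1517]
tcp_rot: [-1.568, 0.008, -0.0]
wrist_force: [0.3, 0.7, -2.3]
width: 0.0589
[ 0.46645386 -0.22844499  0.15174594]
(0.4646, -0.2299, 61.4, 1.18, [260.8, 239.0]) off [-1.85385566 -1.45500535]
spindle_seat [([172.4, 204.3], 0.84, array([ 0.4863, -0.3238]))]
spindle_seat []
spindle_seat [([131.7, 248.9], 0.96, array([ 0.4902, -0.3288])), ([214.6, 259.7], 0.36, array([ 0.6564, -0.1595]))]
spindle [([172.6, 206.5], 0.68, array([ 0.4821, -0.3176]))]
spindle []
spindle [([132.9, 247.0], 0.75, array([ 0.5049, -0.3275]))]
px/seat guess [172.03860933 208.73440731] [142.3375301  242.71189521]
```

View pics/w10.png

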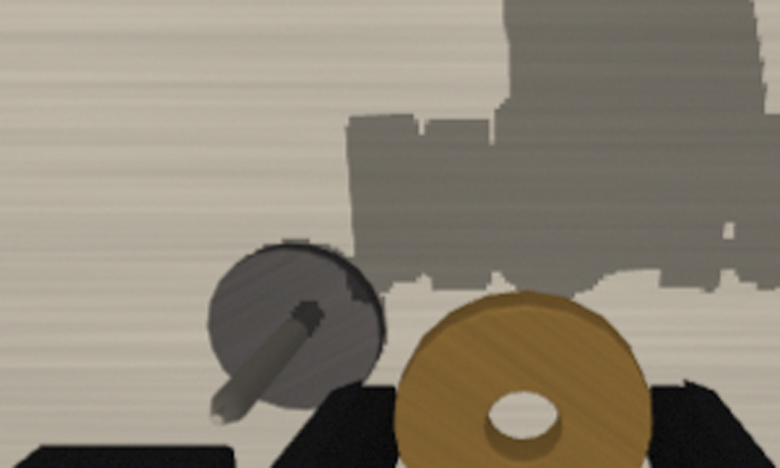

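```bash
python3 - <<'E'
from h import *
o=r.get_obs();X=np.array(o["eef_pos"]);p=r.get_image("wrist");print(X)
g=cv2.cvtColor(p["color"],cv2.COLOR_RGB2GRAY)
m=(g[150:,130:215]<78).astype(np.uint8);print("dark",m.sum())
for u in((172.7,205.4),(174.5,204)): print("seat",at(p,u,.012))
print("tip",at(p,(147,237.7),.087))
save(p,"w11.png",(120,160,230,260),6)
for k in rings(p,2*(X[2]-.018)):
    if k[4][1]>200 and 50<k[2]<70:print(k,"off",(np.array(k[:2])-X[:2])*1e3)
E
```

```text
[ 0.46768352 -0.22888301  0.15354095]
dark 11570
seat [ 0.49009897 -0.32494996  0.012     ]
seat [ 0.48849459 -0.32285896  0.012     ]
tip [ 0.49000884 -0.32232081  0.087     ]
(0.4659, -0.2303, 61.4, 1.18, [260.8, 239.0]) off [-1.78352367 -1.41698803]
```

View pics/w11.png

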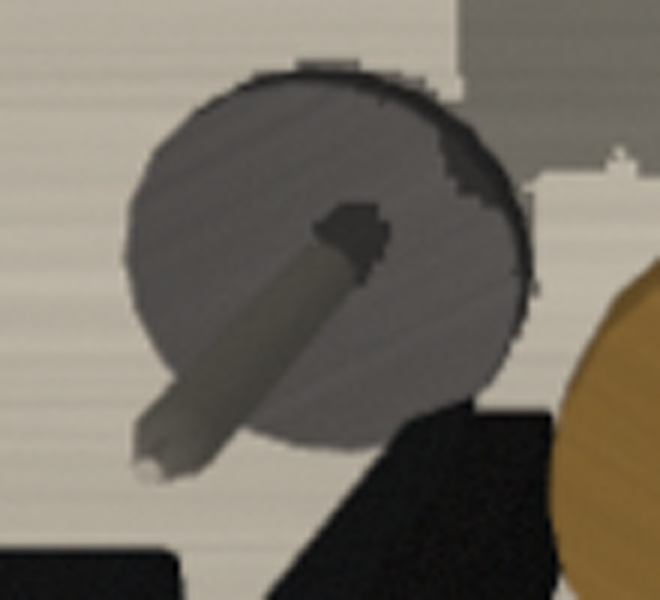

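```bash
python3 -m handwheel '[[0.0117,0,-0.0467,0,0,0],[0.0117,0,-0.0467,0,0,0],[0,0,0,0,0,0],[0,0,0,0,0,0],[0,0,0,0,0,0]]'; python3 -c "
from h import *
print(r.get_obs()['eef_pos'])"
```

```text
time_s: 27.68
eef_pos: [0.491, -0.321, 0.1533]
tcp_rot: [-1.568, 0.005, 0.002]
wrist_force: [0.6, 0.8, -2.0]
width: 0.0586
[ 0.49100118 -0.32103512  0.15328715]
```

```bash
python3 -m handwheel '[[0,0.02,-0.0013,0,0,0],[0,0.015,0,0,0,0],[0,0.01,0,0,0,0],[0,0.01,0,0,0,0],[0,0,0,0,0,0],[0,0,0,0,0,0]]'
```

```text
time_s: 28.42
eef_pos: [0.491, -0.3239, 0.0984]
tcp_rot: [-1.57, 0.004, -0.0]
wrist_force: [-0.6, -0.8, -1.6]
width: 0.0589
```

No contact with the ring 14 mm below the pin tip, so it's threaded. I'm lowering further and releasing.

```bash
python3 -m handwheel '[[0,0.016,0.001,0,0,0],[0,0.016,0,0,0,0],[0,0.015,0,0,0,0],[0,0,0,0,0,0],[0,0,0,0,0,0]]'
python3 -m handwheel '[[0,0,0,0,0,0],[0,0,0,0,0,0],[0,0,0,0,0,0],[0,0,0,0,0,0],[0,0,0,0,0,0]]' -1
python3 -m handwheel '[[0,-0.04,0,0,0,0],[0,-0.04,0,0,0,0],[0,-0.04,0,0,0,0],[0,0,0,0,0,0],[0,0,0,0,0,0]]'
python3 - <<'E'
from h import *
o=r.get_obs();X=np.array(o["eef_pos"]);p=r.get_image("wrist")
for k in rings(p,.036):
   if k[0]<.7:print(k,(np.array(k[:2])-X[:2])*1e3)
save(p,"w12.png",(150,100,370,260),3)
E
```

```text
time_s: 29.05
eef_pos: [0.4907, -0.3227, 0.0512]
tcp_rot: [-1.569, 0.004, -0.0]
wrist_force: [0.6, 1.0, -0.8]
width: 0.0588
time_s: 29.68
eef_pos: [0.4905, -0.3229, 0.0513]
tcp_rot: [-1.57, 0.005, -0.0]
wrist_force: [0.6, 0.6, -0.1]
width: 0.0882
time_s: 30.3
eef_pos: [0.4905, -0.323, 0.1707]
tcp_rot: [-1.569, 0.006, -0.0]
wrist_force: [-0.1, 1.0, -0.7]
width: 0.0883
(0.4895, -0.3244, 60.3, 1.11, [260.6, 181.9]) [-0.98195344 -1.41563382]
(0.564, -0.0777, 27.2, 2.08, [470.4, 242.9]) [ 73.51804656 245.28436618]
(0.6436, -0.5435, 41.1, 18.16, [86.9, 299.9]) [ 153.11804656 -220.51563382]
(0.6441, -0.1046, 41.2, 21.82, [434.4, 299.8]) [153.61804656 218.38436618]
```

View pics/w12.png

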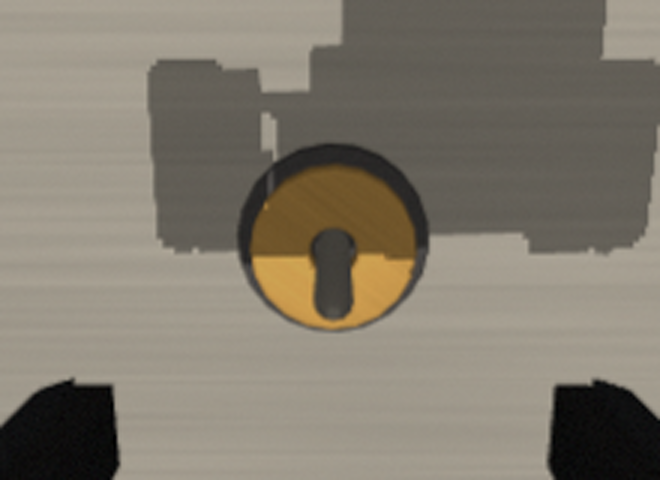

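The 60 is seated on the base. Views used: 13. Next is the 52.

```bash
python3 -m handwheel '[[0.0137,0,0.0623,0,0,0],[0.0137,0,0.0623,0,0,0],[0.0137,0,0.0623,0,0,0],[0.0137,0,0.0623,0,0,0],[0.0137,0.007,0.0623,0,0,0],[0.0137,0.007,0.0623,0,0,0],[0,0,0,0,0,0],[0,0,0,0,0,0],[0,0,0,0,0,0]]'; python3 look.py
```

```text
time_s: 31.48
eef_pos: [0.571, 0.04, 0.157]
tcp_rot: [-1.571, 0.006, -0.003]
wrist_force: [-0.2, -0.2, 0.7]
width: 0.0882
tcp [0.571 0.04  0.157] yaw -0.0034
(0.4616, -0.0002, 34.9, 1.11, [220.3, 74.1]) offset xy mm [-109.4  -40.2]
(0.5719, 0.05, 51.4, 1.12, [271.3, 184.0]) offset xy mm [ 0.9 10. ]
(0.573, -0.0672, 28.6, 1.24, [163.7, 185.3]) offset xy mm [   2.  -107.2]
```

```bash
python3 -m handwheel '[[0.0023,0.045,0.0114,0,0,0],[0,0.045,0,0,0,0],[0,0.035,0,0,0,0],[0,0.013,0,0,0,0],[0,0,0,0,0,0],[0,0,0,0,0,0]]'
python3 -m handwheel '[[0,0,0,0,0,0],[0,0,0,0,0,0],[0,0,0,0,0,0],[0,0,0,0,0,0],[0,0,0,0,0,0]]' 1
python3 -m handwheel '[[0,-0.03,0,0,0,0],[0,-0.05,0,0,0,0],[0,-0.05,0,0,0,0],[0,0,0,0,0,0]]'
```

```text
time_s: 32.28
eef_pos: [0.574, 0.0539, 0.0207]
tcp_rot: [-1.569, 0.003, -0.001]
wrist_force: [-0.0, -0.4, 0.4]
width: 0.0878
time_s: 32.9
eef_pos: [0.5731, 0.0535, 0.0198]
tcp_rot: [-1.571, 0.005, -0.001]
wrist_force: [-0.5, -1.5, 3.0]
width: 0.0505
time_s: 33.4
eef_pos: [0.576, 0.055, 0.153]
tcp_rot: [-1.567, -0.002, -0.0]
wrist_force: [-0.5, 0.2, -3.7]
width: 0.0501
```

```bash
python3 -m handwheel '[[-0.0138,0,-0.0623,0,0,0],[-0.0138,0,-0.0623,0,0,0],[-0.0138,0,-0.0623,0,0,0],[-0.0138,0,-0.0623,0,0,0],[-0.0138,0,-0.0623,0,0,0],[-0.0138,0,-0.0623,0,0,0],[0,0,-0.003,0,0,0],[0,0,0,0,0,0],[0,0,0,0,0,0],[0,0,0,0,0,0]]'
cat > held.py <<'E'
from h import *
o=r.get_obs();X=np.array(o["eef_pos"]);p=r.get_image("wrist");print("tcp",X.round(4),"w",o["width"])
for k in rings(p,2*(X[2]-.014)):
    if k[4][1]>200 and 20<k[2]<70 and k[3]<1.7:print(k,"off",np.round((np.array(k[:2])-X[:2])*1e3,1),"spindle err",np.round((np.array([.4905,-.3228])-X[:2])*1e3,1))
E
python3 held.py
```

```text
time_s: 34.65
eef_pos: [0.4932, -0.3133, 0.1495]
tcp_rot: [-1.569, 0.005, 0.003]
wrist_force: [-0.4, -0.2, -1.7]
width: 0.0509
tcp [ 0.4932 -0.3133  0.1495] w 0.05092409982016724
```

```bash
python3 -m handwheel '[[-0.0027,0,-0.0095,0,0,0],[0,0,0,0,0,0],[0,0,0,0,0,0]]'
sed -i 's/ and k\[3\]<1.7//; s/k\[4\]\[1\]>200 and 20<k/k[4][1]>150 and 15<k/' held.py; python3 held.py
```

```text
time_s: 35.08
eef_pos: [0.4898, -0.3248, 0.1496]
tcp_rot: [-1.569, 0.005, -0.001]
wrist_force: [-0.2, 0.6, -1.8]
width: 0.0504
tcp [ 0.4898 -0.3248  0.1496] w 0.050432442963719765
(0.4779, -0.3259, 61.5, 2.3, [261.3, 226.6]) off [-11.9  -1.1] spindle err [0.7 2. ]
(0.5287, -0.3965, 17.6, 88.36, [151.2, 299.3]) off [ 38.9 -71.7] spindle err [0.7 2. ]
(0.529, -0.256, 17.8, 38.46, [370.2, 299.4]) off [39.2 68.8] spindle err [0.7 2. ]
(0.5676, -0.2706, 44.0, 102.37, [342.0, 346.4]) off [77.8 54.2] spindle err [0.7 2. ]
```

```bash
python3 -m handwheel '[[0.0007,0.02,0.002,0,0,0],[0,0.015,0,0,0,0],[0,0.01,0,0,0,0],[0,0.01,0,0,0,0],[0,0,0,0,0,0],[0,0,0,0,0,0]]'
```

```text
time_s: 35.88
eef_pos: [0.4906, -0.3226, 0.0949]
tcp_rot: [-1.57, 0.004, -0.0]
wrist_force: [-0.2, 0.8, -1.8]
width: 0.0506
```

```bash
python3 -m handwheel '[[0,0.016,0,0,0,0],[0,0.016,0,0,0,0],[0,0.012,0,0,0,0],[0,0,0,0,0,0],[0,0,0,0,0,0]]'
python3 -m handwheel '[[0,0,0,0,0,0],[0,0,0,0,0,0],[0,0,0,0,0,0],[0,0,0,0,0,0],[0,0,0,0,0,0]]' -1
python3 -m handwheel '[[0,-0.04,0,0,0,0],[0,-0.04,0,0,0,0],[0,-0.04,0,0,0,0],[0,0,0,0,0,0],[0,0,0,0,0,0]]'
cat > chk.py <<'E'
from h import *
import sys
o=r.get_obs();X=np.array(o["eef_pos"]);p=r.get_image("wrist")
print("tcp",X.round(4))
for k in rings(p,2*float(sys.argv[1])):
   if k[3]<1.7 and k[0]<.6:print(k,"bias-corrected vs axis",np.round((np.array(k[:2])-[.4891,-.3242])*1e3,1))
save(p,sys.argv[2],(150,100,370,260),3)
E
python3 chk.py .03 w13.png
```

```text
time_s: 36.5
eef_pos: [0.4903, -0.3224, 0.0506]
tcp_rot: [-1.569, 0.004, -0.0]
wrist_force: [0.3, 0.2, -1.5]
width: 0.0507
time_s: 37.12
eef_pos: [0.4901, -0.3225, 0.0506]
tcp_rot: [-1.57, 0.005, -0.0]
wrist_force: [0.8, -0.4, 0.3]
width: 0.0878
time_s: 37.75
eef_pos: [0.4901, -0.3227, 0.17]
tcp_rot: [-1.569, 0.006, -0.0]
wrist_force: [-0.4, 1.0, -0.3]
width: 0.0883
tcp [ 0.4901 -0.3227  0.17  ]
(0.4862, -0.3244, 57.7, 1.1, [260.3, 182.4]) bias-corrected vs axis [-2.9 -0.2]
```

```bash
python3 -m handwheel '[[0.0405,0.0,0.0395,0,0,0],[0.0405,0.0,0.0395,0,0,0],[0.0405,0.006,0.0395,0,0,0],[0.0405,0.008,0.0395,0,0,0],[0,0,0,0,0,0],[0,0,0,0,0,0],[0,0,0,0,0,0]]'; python3 look.py
```

```text
time_s: 38.67
eef_pos: [0.6514, -0.1668, 0.1553]
tcp_rot: [-1.571, 0.007, -0.003]
wrist_force: [-0.3, -0.1, 0.4]
width: 0.088
tcp [ 0.6514 -0.1668  0.1553] yaw -0.0026
(0.5728, -0.0667, 27.9, 1.2, [362.9, 107.3]) offset xy mm [-78.6 100.1]
(0.6505, -0.1665, 43.4, 1.13, [262.4, 182.9]) offset xy mm [-0.9  0.3]
```

```bash
python3 -m handwheel '[[0.0005,0.045,0.0017,0,0,0],[0,0.045,0,0,0,0],[0,0.035,0,0,0,0],[0,0.0115,0,0,0,0],[0,0,0,0,0,0],[0,0,0,0,0,0]]'
python3 -m handwheel '[[0,0,0,0,0,0],[0,0,0,0,0,0],[0,0,0,0,0,0],[0,0,0,0,0,0],[0,0,0,0,0,0],[0,0,0,0,0,0]]' 1
python3 -m handwheel '[[0,-0.03,0,0,0,0],[0,-0.05,0,0,0,0],[0,-0.05,0,0,0,0],[0,0,0,0,0,0]]'
python3 -m handwheel '[[-0.0405,0,-0.039,0,0,0],[-0.0405,0,-0.039,0,0,0],[-0.0405,0,-0.039,0,0,0],[-0.0405,0,-0.039,0,0,0],[0,0,0,0,0,0],[0,0,0,0,0,0],[0,0,0,0,0,0]]'; python3 held.py
```

```text
time_s: 39.48
eef_pos: [0.6534, -0.1633, 0.0209]
tcp_rot: [-1.57, 0.002, -0.001]
wrist_force: [0.1, 0.1, 1.0]
width: 0.0881
time_s: 40.22
eef_pos: [0.6525, -0.1631, 0.0195]
tcp_rot: [-1.57, 0.005, -0.0]
wrist_force: [0.8, -0.8, 0.5]
width: 0.0431
time_s: 40.72
eef_pos: [0.6559, -0.1627, 0.1539]
tcp_rot: [-1.57, -0.004, -0.001]
wrist_force: [-0.0, 0.3, -3.1]
width: 0.0433
time_s: 41.6
eef_pos: [0.4922, -0.3172, 0.1498]
tcp_rot: [-1.568, 0.004, 0.002]
wrist_force: [0.2, 0.0, -1.6]
width: 0.043
tcp [ 0.4922 -0.3172  0.1498] w 0.04296826564216072
(0.4762, -0.32, 55.8, 3.49, [258.4, 220.2]) off [-16.   -2.8] spindle err [-1.7 -5.6]
(0.4969, -0.188, 15.2, 1.87, [476.6, 251.9]) off [  4.7 129.2] spindle err [-1.7 -5.6]
(0.5313, -0.3806, 16.7, 37.22, [163.8, 299.3]) off [ 39.1 -63.4] spindle err [-1.7 -5.6]
(0.5314, -0.2562, 17.0, 61.64, [357.7, 299.4]) off [39.2 61. ] spindle err [-1.7 -5.6]
(0.57, -0.2728, 44.1, 100.7, [327.2, 346.4]) off [77.8 44.4] spindle err [-1.7 -5.6]
```

```bash
python3 -m handwheel '[[-0.0015,0,-0.0052,0,0,0],[0,0,0,0,0,0],[0,0,0,0,0,0],[0,0,0,0,0,0]]'; python3 held.py | head -1
```

```text
time_s: 42.15
eef_pos: [0.4896, -0.324, 0.1501]
tcp_rot: [-1.569, 0.005, -0.0]
wrist_force: [0.7, 0.2, -1.6]
width: 0.0427
tcp [ 0.4896 -0.324   0.1501] w 0.04274861957616788
```

```bash
python3 -m handwheel '[[0.0009,0.02,0.0012,0,0,0],[0,0.015,0,0,0,0],[0,0.01,0,0,0,0],[0,0.01,0,0,0,0],[0,0,0,0,0,0],[0,0,0,0,0,0]]'
python3 -m handwheel '[[0,0.012,0,0,0,0],[0,0.012,0,0,0,0],[0,0.01,0,0,0,0],[0,0,0,0,0,0],[0,0,0,0,0,0]]'
```

```text
time_s: 42.95
eef_pos: [0.4905, -0.3229, 0.0954]
tcp_rot: [-1.57, 0.004, -0.0]
wrist_force: [-0.5, 0.3, -0.9]
width: 0.0428
time_s: 43.58
eef_pos: [0.4901, -0.3228, 0.0611]
tcp_rot: [-1.569, 0.005, -0.0]
wrist_force: [0.1, -0.2, -1.7]
width: 0.0427
```

```bash
python3 -m handwheel '[[0,0,0,0,0,0],[0,0,0,0,0,0],[0,0,0,0,0,0],[0,0,0,0,0,0],[0,0,0,0,0,0]]' -1
python3 -m handwheel '[[0,-0.04,0,0,0,0],[0,-0.04,0,0,0,0],[0,-0.03,0,0,0,0],[0,0,0,0,0,0],[0,0,0,0,0,0]]'
python3 chk.py .042 w13.png
python3 -m handwheel '[[-0.0045,0,0.054,0,0,0],[-0.0045,0,0.054,0,0,0],[-0.0045,0,0.054,0,0,0],[-0.0045,0,0.054,0,0,0],[-0.0045,0.006,0.054,0,0,0],[-0.0045,0.01,0.054,0,0,0],[0,0,0,0,0,0],[0,0,0,0,0,0],[0,0,0,0,0,0]]'; python3 look.py
```

```text
time_s: 44.2
eef_pos: [0.4901, -0.3228, 0.0611]
tcp_rot: [-1.57, 0.005, -0.0]
wrist_force: [0.1, 0.1, -0.1]
width: 0.0876
time_s: 44.82
eef_pos: [0.4899, -0.3229, 0.1702]
tcp_rot: [-1.569, 0.006, -0.0]
wrist_force: [-0.7, -0.4, -0.3]
width: 0.0883
tcp [ 0.4899 -0.3229  0.1702]
(0.483, -0.3244, 55.2, 1.12, [260.6, 182.7]) bias-corrected vs axis [-6.1 -0.2]
time_s: 46.0
eef_pos: [0.4634, -0.0009, 0.1552]
tcp_rot: [-1.57, 0.006, -0.004]
wrist_force: [0.3, 0.3, 1.3]
width: 0.0878
tcp [ 0.4634 -0.0009  0.1552] yaw -0.0036
(0.4623, 0.0003, 35.2, 1.16, [263.1, 182.5]) offset xy mm [-1.1  1.2]
(0.5732, -0.067, 29.7, 1.44, [207.2, 271.6]) offset xy mm [109.8 -66.1]
```

View pics/w13.png

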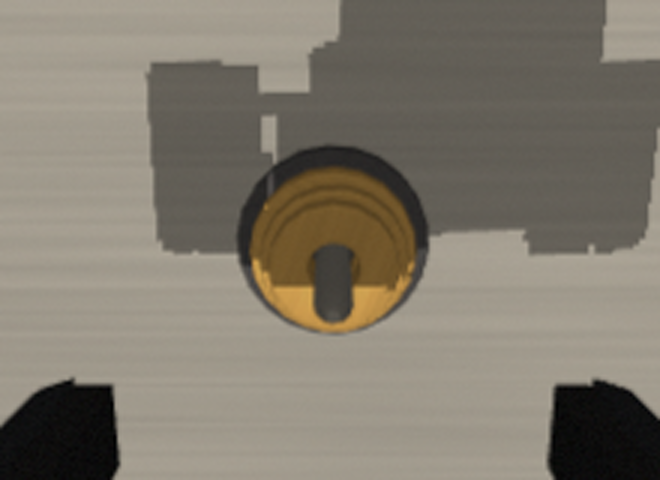

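The 60, 52 and 44 are stacked neatly and centred. Views used: 14. I'm picking the 36 now.

```bash
python3 -m handwheel '[[0.0003,0.045,0.0024,0,0,0],[0,0.045,0,0,0,0],[0,0.035,0,0,0,0],[0,0.011,0,0,0,0],[0,0,0,0,0,0],[0,0,0,0,0,0]]'
python3 -m handwheel '[[0,0,0,0,0,0],[0,0,0,0,0,0],[0,0,0,0,0,0],[0,0,0,0,0,0],[0,0,0,0,0,0],[0,0,0,0,0,0],[0,0,0,0,0,0]]' 1
python3 -m handwheel '[[0,-0.03,0,0,0,0],[0,-0.05,0,0,0,0],[0,-0.05,0,0,0,0],[0,0,0,0,0,0]]'
python3 -m handwheel '[[0.0045,0,-0.054,0,0,0],[0.0045,0,-0.054,0,0,0],[0.0045,0,-0.054,0,0,0],[0.0045,0,-0.054,0,0,0],[0.0045,0,-0.054,0,0,0],[0.0045,0,-0.054,0,0,0],[0,0,0,0,0,0],[0,0,0,0,0,0],[0,0,0,0,0,0],[0,0,0,0,0,0]]'; python3 held.py
```

```text
time_s: 46.8
eef_pos: [0.4642, 0.0031, 0.0204]
tcp_rot: [-1.569, 0.005, -0.002]
wrist_force: [0.2, 0.2, -0.5]
width: 0.0879
time_s: 47.68
eef_pos: [0.4637, 0.0036, 0.02]
tcp_rot: [-1.57, 0.006, -0.0]
wrist_force: [-0.3, -0.1, 1.2]
width: 0.0349
time_s: 48.18
eef_pos: [0.4662, 0.0036, 0.1527]
tcp_rot: [-1.568, -0.0, -0.002]
wrist_force: [0.5, -0.8, -0.8]
width: 0.035
time_s: 49.42
eef_pos: [0.4917, -0.3191, 0.1494]
tcp_rot: [-1.569, 0.006, 0.002]
wrist_force: [1.3, 0.3, -0.1]
width: 0.0348
tcp [ 0.4917 -0.3191  0.1494] w 0.03482719669818818
(0.4724, -0.3217, 49.9, 6.11, [258.8, 215.0]) off [-19.3  -2.6] spindle err [-1.2 -3.7]
(0.5308, -0.374, 15.9, 74.01, [177.1, 299.4]) off [ 39.1 -54.9] spindle err [-1.2 -3.7]
(0.5308, -0.2667, 16.1, 47.79, [344.4, 299.5]) off [39.1 52.4] spindle err [-1.2 -3.7]
(0.5692, -0.2857, 44.1, 100.14, [311.3, 346.4]) off [77.5 33.4] spindle err [-1.2 -3.7]
```

```bash
python3 -m handwheel '[[-0.0004,0,-0.0022,0,0,0],[0,0,0,0,0,0],[0,0,0,0,0,0],[0,0,0,0,0,0],[0,0,0,0,0,0]]'
```

```text
time_s: 50.1
eef_pos: [0.491, -0.3227, 0.1494]
tcp_rot: [-1.569, 0.006, -0.0]
wrist_force: [-1.0, -0.2, -0.2]
width: 0.0351
```

```bash
python3 -m handwheel '[[-0.0003,0.02,0,0,0,0],[0,0.015,0,0,0,0],[0,0.01,0,0,0,0],[0,0.01,0,0,0,0],[0,0,0,0,0,0]]'
python3 -m handwheel '[[0,0.008,0,0,0,0],[0,0.008,0,0,0,0],[0,0.005,0,0,0,0],[0,0,0,0,0,0],[0,0,0,0,0,0]]'
python3 -m handwheel '[[0,0,0,0,0,0],[0,0,0,0,0,0],[0,0,0,0,0,0],[0,0,0,0,0,0],[0,0,0,0,0,0]]' -1
python3 -m handwheel '[[0,-0.04,0,0,0,0],[0,-0.04,0,0,0,0],[0,-0.02,0,0,0,0],[0,0,0,0,0,0],[0,0,0,0,0,0]]'
python3 chk.py .054 w14.png
python3 -m handwheel '[[0.0169,0,0.0515,0,0,0],[0.0169,0,0.0515,0,0,0],[0.0169,0.0,0.0515,0,0,0],[0.0169,0.006,0.0515,0,0,0],[0.0169,0.01,0.0515,0,0,0],[0,0,0,0,0,0],[0,0,0,0,0,0],[0,0,0,0,0,0]]'; python3 look.py
```

```text
time_s: 50.72
eef_pos: [0.49, -0.3224, 0.0936]
tcp_rot: [-1.569, 0.007, -0.0]
wrist_force: [-0.2, -0.7, -0.1]
width: 0.0356
time_s: 51.35
eef_pos: [0.4905, -0.3227, 0.0736]
tcp_rot: [-1.57, 0.005, -0.0]
wrist_force: [0.2, 0.3, -0.6]
width: 0.0351
time_s: 51.98
eef_pos: [0.4903, -0.3227, 0.0734]
tcp_rot: [-1.569, 0.006, -0.0]
wrist_force: [-0.0, -0.3, -0.5]
width: 0.0832
time_s: 52.6
eef_pos: [0.4899, -0.3227, 0.172]
tcp_rot: [-1.569, 0.008, -0.0]
wrist_force: [0.7, 0.2, -0.5]
width: 0.0881
tcp [ 0.4899 -0.3227  0.172 ]
(0.4799, -0.3244, 52.7, 1.12, [260.3, 182.7]) bias-corrected vs axis [-9.2 -0.2]
time_s: 53.65
eef_pos: [0.5747, -0.0674, 0.1567]
tcp_rot: [-1.571, 0.007, -0.003]
wrist_force: [0.8, -1.3, 0.1]
width: 0.0883
tcp [ 0.5747 -0.0674  0.1567] yaw -0.003
(0.573, -0.0669, 27.4, 1.16, [262.5, 181.9]) offset xy mm [-1.7  0.5]
```

```bash
python3 -m handwheel '[[-0.0003,0.045,0.0018,0,0,0],[0,0.045,0,0,0,0],[0,0.035,0,0,0,0],[0,0.0125,0,0,0,0],[0,0,0,0,0,0],[0,0,0,0,0,0]]'
python3 -m handwheel '[[0,0,0,0,0,0],[0,0,0,0,0,0],[0,0,0,0,0,0],[0,0,0,0,0,0],[0,0,0,0,0,0],[0,0,0,0,0,0],[0,0,0,0,0,0],[0,0,0,0,0,0]]' 1
python3 -m handwheel '[[0,-0.03,0,0,0,0],[0,-0.05,0,0,0,0],[0,-0.05,0,0,0,0],[0,0,0,0,0,0]]'
python3 -m handwheel '[[-0.0169,0,-0.0515,0,0,0],[-0.0169,0,-0.0515,0,0,0],[-0.0169,0,-0.0515,0,0,0],[-0.0169,0,-0.0515,0,0,0],[-0.0169,0,-0.0515,0,0,0],[0,0,0,0,0,0],[0,0,0,0,0,0],[0,0,0,0,0,0],[0,0,0,0,0,0]]'; python3 held.py | head -2
```

```text
time_s: 54.45
eef_pos: [0.5751, -0.0635, 0.021]
tcp_rot: [-1.569, 0.004, -0.001]
wrist_force: [-0.0, -0.4, -0.1]
width: 0.0881
time_s: 55.45
eef_pos: [0.5742, -0.0633, 0.0198]
tcp_rot: [-1.569, 0.006, -0.0]
wrist_force: [0.6, 0.1, -0.1]
width: 0.0268
time_s: 55.95
eef_pos: [0.5774, -0.063, 0.1534]
tcp_rot: [-1.569, -0.002, -0.001]
wrist_force: [0.2, -0.2, -1.0]
width: 0.0267
time_s: 57.08
eef_pos: [0.4911, -0.3195, 0.1499]
tcp_rot: [-1.569, 0.005, 0.002]
wrist_force: [0.2, 0.8, 0.4]
width: 0.0268
tcp [ 0.4911 -0.3195  0.1499] w 0.02678169925456093
(0.4683, -0.3222, 44.5, 8.21, [258.5, 209.2]) off [-22.8  -2.7] spindle err [-0.6 -3.3]
```

```bash
python3 -m handwheel '[[-0.0001,0,-0.002,0,0,0],[0,0,0,0,0,0],[0,0,0,0,0,0],[0,0,0,0,0,0],[0,0,0,0,0,0]]'
python3 -m handwheel '[[0,0.02,0,0,0,0],[0,0.015,0,0,0,0],[0,0.01,0,0,0,0],[0,0.01,0,0,0,0],[0,0.0,0,0,0,0],[0,0,0,0,0,0]]'
```

```text
time_s: 57.75
eef_pos: [0.4903, -0.3229, 0.1499]
tcp_rot: [-1.569, 0.006, -0.0]
wrist_force: [-0.4, 0.7, -0.2]
width: 0.0267
time_s: 58.5
eef_pos: [0.4903, -0.3229, 0.0952]
tcp_rot: [-1.57, 0.005, -0.0]
wrist_force: [-0.5, -1.1, 0.1]
width: 0.0265
```

```bash
python3 -m handwheel '[[0,0.006,0,0,0,0],[0,0.005,0,0,0,0],[0,0,0,0,0,0],[0,0,0,0,0,0]]'
python3 -m handwheel '[[0,0,0,0,0,0],[0,0,0,0,0,0],[0,0,0,0,0,0],[0,0,0,0,0,0],[0,0,0,0,0,0],[0,0,0,0,0,0]]' -1
python3 -m handwheel '[[0,-0.04,0,0,0,0],[0,-0.04,0,0,0,0],[-0.02,-0.04,0.05,0,0,0],[-0.02,-0.04,0.05,0,0,0],[-0.02,-0.04,0.05,0,0,0],[0,0,0,0,0,0],[0,0,0,0,0,0]]'
python3 - <<'E'
from h import *
o=r.get_obs();p=r.get_image("wrist");s=r.get_image("scene")
print(r.find_in(p,"roller1_mid"),r.find_in(s,"roller1_mid"))
c=px(p,(.49,-.323,.05));u,v=map(int,c);print(u,v)
a=cv2.resize(p["color"][max(v-60,0):v+60,max(u-70,0):u+70],(420,360));b=cv2.resize(s["color"][190:290,70:190],(432,360))
d=cv2.resize(s["color"][130:230,250:370],(360,300))
cv2.imwrite("pics/w15.png",np.vstack([np.hstack([cv2.resize(a,(390,300)),cv2.resize(b,(400,300))]),np.hstack([d,cv2.resize(p["color"],(430,300))])])[:,:,::-1])
E
```

```text
time_s: 59.0
eef_pos: [0.49, -0.3228, 0.0839]
tcp_rot: [-1.569, 0.006, -0.0]
wrist_force: [0.0, 0.2, 0.2]
width: 0.0264
time_s: 59.75
eef_pos: [0.4899, -0.3228, 0.0839]
tcp_rot: [-1.569, 0.006, -0.0]
wrist_force: [-0.3, 0.7, 0.8]
width: 0.0848
time_s: 60.62
eef_pos: [0.4351, -0.1842, 0.276]
tcp_rot: [-1.571, 0.006, -0.001]
wrist_force: [-0.1, -0.4, 0.0]
width: 0.0883
[] []
163 206
```

View pics/w15.png

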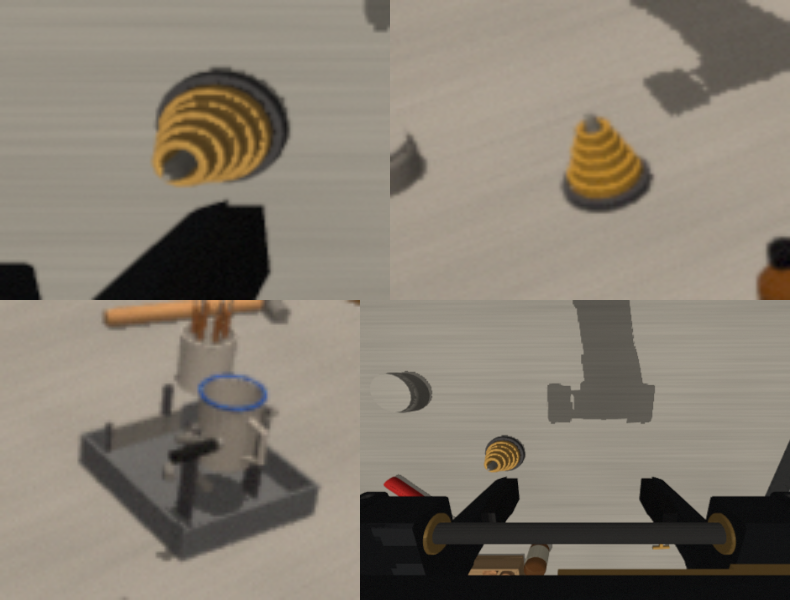

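All five rings are stacked flat in order, with the pin tip showing on top. The gate is shut, the mug is upright, rollers lie in the corral, and nothing is touched. I'm handing in.

```bash
python3 -c "
from cell import r
print(r.job_done(), r.get_obs()['time_s'])"
```

```text
the job is handed in; nothing more can be done
the job is handed in; nothing more can be done
```

I shut the gate, cranked the mug over to its stop and back upright, and stacked all five spacers on the spindle. They went on in order: 60, 52, 44, 36, then 28 on top. I handed in at about 61 s of robot time.

- **Final pictures:** the five rings lie flat and centred, the mug is upright and the gate is in line with the wall. The gripper was open and clear of everything.
- **Rollers:** three were in the mug at the start, and it was empty afterwards. I saw two clearly on the corral floor; the third was never clearly seen there. The roller detector found nothing in the last two pictures.
- **Camera disagreement:** the top camera placed the corral about 6–9 mm off from the wrist camera, so I used the wrist camera and the arm's own readings. The wrist camera had a steady offset of about 1.4 mm, which I allowed for.
- **Disturbances:** the 36 mm spacer had been knocked about 3 cm aside, so I picked it up from where it then lay. I did not see the grip slacken.
- **Bystanders:** my moves stayed clear of them. I did not measure their positions again at the end.

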